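# Find the heavy side of a wheel on a bench spindle

## Task

First turn the red isolator handle fully to OFF, before touching the wheel. Then turn the wooden wheel on the bench spindle by hand, feel from the effort which side of its rim hides the weight, and bring that heavy side straight down so that I can drill there. Finish holding the wheel still in the gripper with the heavy side at the bottom, and leave everything else on the bench where it is.

Things in the scene. Friction and masses are not known exactly. Their poses are not given: they have to be found in the camera images.
- isolator (a joint): Angle of the red isolator handle seen from above, rad: 0 = ON (as found, within 0.1), 1.571 = OFF, positive counter-clockwise, with firm end stops at both. It turns against a steady friction of 0.08 N m and stays where it is left.
- isolator_grip (a point): Point on the handle's vertical axis at gripping height, 92 mm above the table. The red bar is 62 mm long (along this point's x, which turns with the handle; white tick at its +x end), 14 mm wide, its top 106 mm above the table, on a red disc of 60 mm diameter whose top is 65 mm above the table.
- isolator_box: Fixed grey box under the handle, 100 x 100 mm, top 55 mm above the table; origin at the centre of its underside. On its yellow plate a red tick (at its +x side) marks ON and a green tick (+y side) marks OFF, for the handle's white tick. It stands left or right of the spindle.
- wheel_centre (a point): Centre of the wheel as a fixed point on the level spindle axis, 150 mm above the table; x axis along the spindle, out through the wheel's front face away from the robot, z up. The wheel is a wooden disc of 170 mm diameter, 30 mm thick (15 mm either side of this point), with a nut of 32 mm 10 mm proud in front and a flange of 60 mm behind. It can be pinched over its rim from above.
- wheel: The wheel; origin at its centre, x along the spindle. Its z axis turns with it, towards the red stripe on its rim and faces; dark dots every 30 degrees. No stops. A 0.5 kg slug is sealed in the wood 58 mm from the axis, on an unknown side unrelated to the stripe and over 30 degrees from straight down at the start: it pulls with 0.25 to 0.32 N m when level with the axis.
- wheel_top (a point): Fixed point at the top of the wheel's rim, 235 mm above the table. The spindle drags with a steady 0.34 N m, more than the slug's pull, so the wheel stays where it is left, save for some give in the belt (5 N m per rad, up to 0.15 rad) that winds up before the spindle follows. Turning takes little effort (about 1 N at the rim) while the slug sinks, most (8 N) while it rises.
- spindle: Fixed bench spindle that carries the wheel: green housing 120 mm wide (y) and 120 mm deep, top 195 mm above the table, with a 65 mm gap from its front face to the wheel's back face; grey motor towards the robot. Origin under the housing's centre, 140 mm behind the wheel's centre; x as the spindle axis.
- scrap_tray: Plywood tray of offcuts, 130 x 110 mm, 45 mm high, fixed; origin under its centre. It and the isolator may stand on either side of the spindle.
- drill: Blue cordless drill standing on its battery, 75 x 180 x 195 mm high, 1.3 kg; origin at the centre of its underside. Leave alone.
- speaker_box: Light wooden box with two round holes, 120 x 240 x 85 mm; origin at the centre of its underside. Leave alone.
- glue: Yellow glue bottle, 56 mm diameter, 150 mm high; origin at the centre of its underside. Leave alone.
- pencil_tin: Steel tin with pencils, 72 mm diameter, 145 mm high; origin at the centre of its underside. Leave alone.
- mallet: Wooden mallet lying on the table, 260 mm long; origin under its middle. Leave alone.
- screwdriver: Screwdriver lying on the table, 200 mm long; origin under its middle. Leave alone.
- offcut: Offcut of wood, 100 x 45 x 30 mm; origin at the centre of its underside. Leave alone.
Mind the look-alikes: they are no part of the job. There is more than one size of the isolator_box; the one meant has the size given above.

How it is judged:
By the outcome, as a careful person would: the job done as asked, in the order asked, and still so for the second after the job is handed in, while the arm keeps its last pose, push and grip.
It also fails if it takes over 72 s, if anything falls off the work surface, if the arm or the gripper's body presses on something with over 40 N, if the wrist force passes 120 N, or if a joint passes its speed limit or range.

## Robot

A 7-joint arm with a two-finger parallel gripper is mounted at the origin on the work surface. World frame = base frame: x ahead of the robot, y to its left, z up, the work surface at z = 0. Lengths are in m, angles in rad, forces in N, time in s.
With the tool pointing down it reaches from about 0.375 to 0.925 m from the base axis. Payload 3.1 kg.
Tool frame: the origin (TCP) lies at the very end of the fingers, on their centre line; the grasp point (between the pads) lies 19 mm behind it; z points along the fingers, y is the line along which they close (so a half turn about z gives the same grasp; the last joint's range is limited). The gripper opens to 85 mm and grips with 20 to 120 N. Pads are 22 mm wide; open, the fingers measure 114 mm over their backs; the gripper's body (76 mm by 85 mm) begins 54 mm behind the grasp point. The pads swing forward as they close: fully open they stand 13 mm farther back than shut.
Start: joints at [1.239, 0.383, 0.044, 1.598, -0.018, 1.161, -0.05], TCP at [0.151, -0.632, 0.231] pointing down, gripper open.
Joint ranges: [-2.61, 2.61], [-0.41, 2.15], [-1.48, 1.57], [0, 2.5], [-1.57, 4.71], [0.05, 1.97], [-2.85, 2.85]. Speed limits (rad/s): [2.79, 2.79, 3.14, 3.14, 3.14, 3.14, 3.14].

## Interface

Orientations are given as a rotation vector (axis times angle).
In Python, from workcell import * gives the robot as it stands.
- The arm moves only by the shell command python3 -m inch 'ROWS'. ROWS is JSON, a list of rows, each a list of 5 numbers: the closure, from -1 (fully open) to 1 (shut), then the shift along the tool's x, y, z each as a share of 0.4 m, from -1 to 1, then the turn about the tool's z as a share of 60 degrees, from -1 to 1. In form: [[claw, dx, dy, dz, spin], ...]. A call has 1 to 10 rows; each row is the pose to reach, as a shift and turn from the pose commanded when the call began, along the tool's axes at that moment; what a row does not reach only later rows make up. A row lasts 1/12 s, in which the tool goes at most 41.7 mm and 7.16 degrees, less where a joint would pass 70% of its speed; a pose out of reach is approached as far as the arm can. A call with a number of a shift or a turn outside -1 to 1 is refused whole. A call with a gripper value outside its range is refused whole. The fingers move at their own pace and stop on an object; the grip force is fixed at half the most. Time passes only in rows, so rows that repeat a pose let the fingers close. It gives the time, the measured TCP pose, the force, the opening and the grip force at its end, in the units of the state.
- state(): the state, without advancing time (a new reading comes with each control period).
- camera(name): name is "side" or "top" or "wrist"; returns a dict with "color" (384x512x3 uint8, red, green, blue), "range_z" (384x512 float32, m along the optical axis (not along the pixel's ray), 0 where there is no reading), "vfov" (degrees; the focal length in pixels is half the picture's height over the tangent of half this angle, whatever the lens; pixels are square), "cx", "cy" (the principal point, pixels), "world_from_camera" (4x4, takes a point from camera to world coordinates). Camera axes: x right, y down, z forward; pixel columns grow to the right and rows downward; lengths in m; the calibration is good to about 2 mm. The wrist camera is an equidistant fisheye: a pixel r from the principal point sees the ray r / f radians off the axis. A picture is of the moment at which its call begins.
- sign_off(): hands the job in; it is judged then, once.
The state is a dict: "t": time; "qpos": joint angles; "qvel": joint speeds; "joint_efforts": joint torques, N m; "tcp_pos": TCP position; "orientation": TCP orientation; "ft_force": force on the tool from outside, world axes, zero at the start; "ft_torque": the same for the moment, N m; "gripper_width": finger opening in m; "grasp_force": force on a finger pad.
Only numpy, scipy, OpenCV 4.12 (cv2) and the standard library are available. Lean on these libraries where they do the work, as an engineer would, in place of code of your own. Each camera call takes 0.05 s, during which the arm holds its last target. There are 200 camera calls.

## Working session

There is one attempt and no reset: what is moved stays moved. The work goes in short steps, Python scripts to look and compute and a shell command to move; the robot and the scene stay as the last step left them, time stands still between calls to the robot, and variables do not carry over. Pictures are saved under pics/ and viewed, at most 10 in all, crops included, and the job is handed in when it is done.

```bash
mkdir -p pics; cat > h.py <<'E'
from workcell import *
import numpy as np, cv2
from scipy.spatial.transform import Rotation as R
def snap(n,f):
    c=camera(n); cv2.imwrite('pics/'+f,c['color'][:,:,::-1]); np.savez('pics/'+f+'.npz',**c); return c
def pts(c):
    z=c['range_z'];h,w=z.shape;f=h/2/np.tan(np.radians(c['vfov'])/2)
    v,u=np.mgrid[:h,:w]
    P=np.stack([(u-c['cx'])/f*z,(v-c['cy'])/f*z,z],-1)
    T=np.array(c['world_from_camera']); return P@T[:3,:3].T+T[:3,3]
E
python3 - <<'E'
from h import *
for n in('top','side'):
    c=snap(n,n+'0.png'); print(n,c['vfov'],np.round(c['world_from_camera'],3).tolist())
s=state();print(s)
print(R.from_rotvec(s['orientation']).as_matrix().round(3))
E
python3 -c "
import cv2,numpy as np
a=cv2.imread('pics/top0.png');cv2.imwrite('pics/top0b.png',cv2.resize(a,(800,600)))
a=cv2.imread('pics/side0.png');cv2.imwrite('pics/side0b.png',cv2.resize(a,(800,600)))"
```

```text
top 46.6380935219714 [[0.018, -0.992, 0.129, 0.29], [-1.0, -0.018, -0.002, 0.029], [0.004, -0.129, -0.992, 1.985], [0.0, 0.0, 0.0, 1.0]]
side 43.21019218376594 [[-0.867, -0.393, 0.305, 0.019], [-0.497, 0.667, -0.555, 0.944], [0.015, -0.633, -0.774, 1.489], [0.0, 0.0, 0.0, 1.0]]
{'t': 0.1, 'qpos': array([ 1.23919614,  0.38377099,  0.04383277,  1.59942622, -0.01791575,
        1.16120729, -0.0499148 ]), 'qvel': array([-0.00026847, -0.00219462, -0.00019684, -0.00453801,  0.00035521,
        0.00224098,  0.00043392]), 'joint_efforts': array([ 2.46581752e-03, -4.34729648e+01,  1.02927268e+00, -2.50453824e+01,
        1.08961118e-02,  5.48428667e-03, -4.07320513e-06]), 'tcp_pos': array([ 0.15039489, -0.63147512,  0.22999695]), 'orientation': array([-3.11776860e+00, -3.66235090e-01,  6.16677956e-04]), 'ft_force': array([-0.12066137,  0.17500224, -0.19949228]), 'ft_torque': array([ 0.05422178, -0.05562999,  0.00784814]), 'grasp_force': 0.0, 'gripper_width': 0.08547124267152875}
[[ 0.973  0.232 -0.001]
 [ 0.232 -0.973  0.002]
 [-0.    -0.002 -1.   ]]
```

View pics/top0b.png

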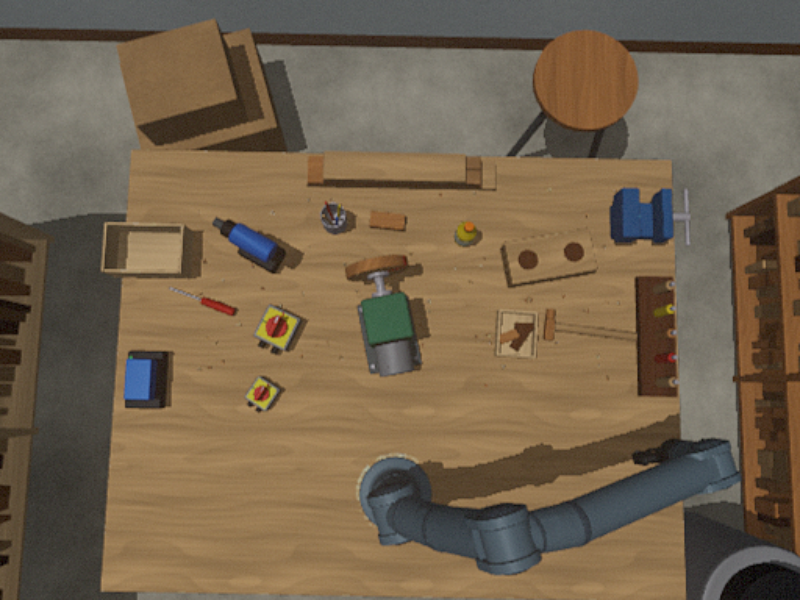

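View pics/side0b.png

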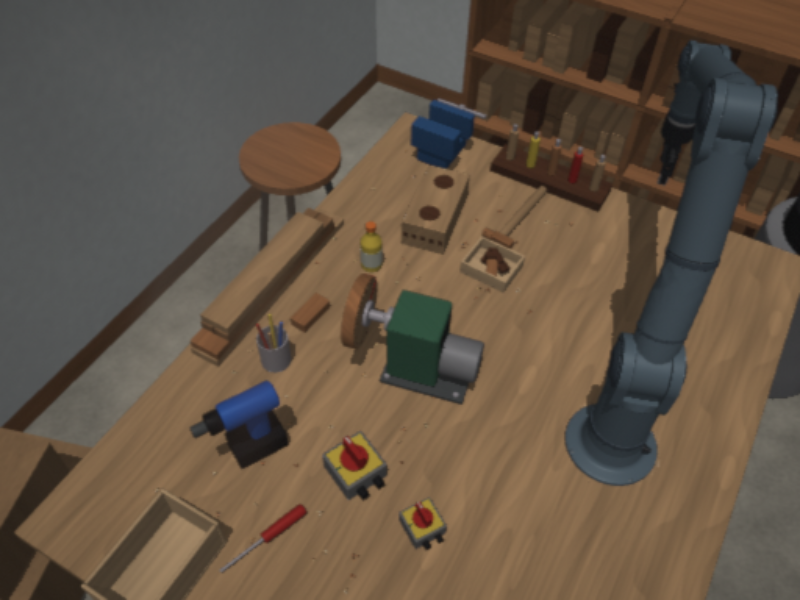

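The top view (800x600) shows the large isolator at (277,328), a small look-alike at (263,394), the wheel at (376,267), the green housing at (387,317), and the tray at (516,333) on the right. The side view agrees.

```bash
python3 - <<'E'
from h import *
c={n:dict(np.load(f'pics/{n}0.png.npz')) for n in('top','side')}
for n in c:
    P=pts(c[n]);I=c[n]['color'].astype(int);r,g,b=I[...,0],I[...,1],I[...,2]
    if n=='top':
        near=lambda x0,x1,y0,y1:(P[...,0]>x0)&(P[...,0]<x1)&(P[...,1]>y0)&(P[...,1]<y1)
        k=.64
        for u,v in((277,328),(376,267),(387,317)): print('px',P[int(v*k),int(u*k)].round(3))
        iso=P[int(328*k),int(277*k)]
    m0=np.hypot(P[...,0]-iso[0],P[...,1]-iso[1])<.085
    red=m0&(r>110)&(g<60)&(b<60)
    for a,lo,hi in(('disc',.055,.075),('bar',.09,.12)):
        q=P[red&(P[...,2]>lo)&(P[...,2]<hi)]
        if len(q)>3:
            rect=cv2.minAreaRect((q[:,:2]*1000).astype(np.float32)); print(n,a,len(q),q.mean(0).round(4),rect)
    q=P[m0&(P[...,2]>.045)&(P[...,2]<.12)];print(n,'boxtop',len(q),cv2.minAreaRect((q[:,:2]*1000).astype(np.float32)))
    # upright handle pixels all z>.08
    q=P[m0&(P[...,2]>.085)&(P[...,2]<.12)]
    print(n,'bar any',len(q),cv2.minAreaRect((q[:,:2]*1000).astype(np.float32)), np.percentile(q[:,2],[5,95]) if len(q) else 0)
    green=(g>r+25)&(g>b+10)&m0; print('greentick',green.sum(),P[green].mean(0).round(4) if green.any() else '')
    hs=(P[...,2]>.185)&(P[...,2]<.2)&(g>r+15)&(g>b+5)
    print(n,'house',hs.sum(),cv2.minAreaRect((P[hs][:,:2]*1000).astype(np.float32)))
    w=(P[...,2]>.2)&(P[...,2]<.25)&(P[...,0]>.45)&(P[...,0]<.9)&(abs(P[...,1])<.25)&(r>b+20)
    q=P[w];print(n,'wheel',len(q),q.mean(0).round(3),cv2.minAreaRect((q[:,:2]*1000).astype(np.float32)),q[:,2].max())
t=cv2.imread('pics/top0.png')[185:235,150:205]; s=cv2.imread('pics/side0.png')
s1=s[270:325,200:255]; s2=s[170:230,210:265]; 
o=np.hstack([cv2.resize(x,(266,300),interpolation=cv2.INTER_CUBIC) for x in(t,s1,s2)])
cv2.imwrite('pics/crop1.png',o)
E
```

```text
px [0.449 0.334 0.079]
px [0.596 0.064 0.237]
px [0.474 0.034 0.192]
top disc 34 [0.4496 0.3349 0.0661] ((446.5982666015625, 337.2494201660156), (51.724857330322266, 43.78720474243164), 76.57710266113281)
top bar 22 [0.4432 0.3424 0.1063] ((448.24609375, 340.69781494140625), (13.47425365447998, 48.48926544189453), 67.86135864257812)
top boxtop 523 ((451.1411437988281, 338.45501708984375), (102.07876586914062, 102.39921569824219), 64.32992553710938)
top bar any 59 ((453.5622863769531, 337.9532775878906), (15.31523609161377, 60.44807052612305), 66.23479461669922) [0.09083635 0.11411397]
greentick 0 
top house 701 ((469.4101867675781, 32.27788162231445), (115.43347930908203, 117.15933990478516), 11.733201026916504)
top wheel 288 [0.606 0.061 0.223] ((581.7347412109375, 58.084224700927734), (105.58257293701172, 141.9696502685547), 0.8507258892059326) 0.2442859854432773
side disc 96 [0.4496 0.3454 0.0639] ((449.1920166015625, 338.7052001953125), (53.152320861816406, 48.333412170410156), 76.33831024169922)
side bar 49 [0.4415 0.3418 0.105 ] ((446.9416198730469, 340.33111572265625), (12.278594017028809, 54.95130157470703), 69.13732147216797)
side boxtop 879 ((447.95343017578125, 338.60528564453125), (101.0963363647461, 103.61485290527344), 65.1291732788086)
side bar any 108 ((449.510986328125, 338.0263366699219), (16.577007293701172, 63.7331657409668), 67.61331176757812) [0.0888129  0.10927083]
greentick 0 
side house 911 ((464.31170654296875, 34.65587615966797), (116.57330322265625, 119.70985412597656), 12.028315544128418)
side wheel 333 [0.598 0.076 0.222] ((603.1116333007812, 66.37789916992188), (34.60763168334961, 138.4120635986328), 12.166970252990723) 0.241634978442121
```

View pics/crop1.png

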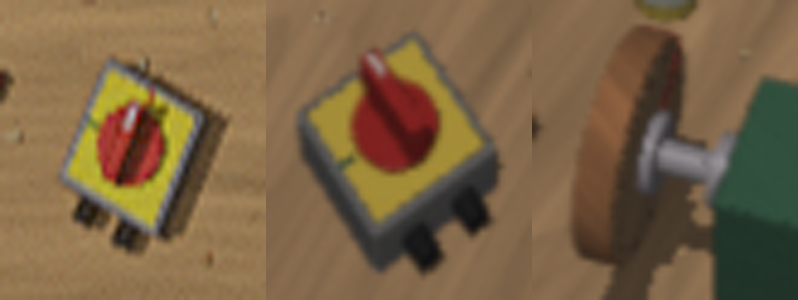

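The crop shows the handle's white tick pointing at the red ON tick (about -22° in world), with the green OFF tick on the box's left (+y). The isolator centre is about (0.449, 0.3385) and the wheel centre about (0.604, 0.064), with the spindle yawed 12°.

```bash
cat >> h.py <<'E'
def to(x,y,z,yaw):
    s=state();M=R.from_rotvec(s['orientation']).as_matrix()
    d=M.T@(np.array([x,y,z])-s['tcp_pos'])/.4
    cur=np.degrees(np.arctan2(M[1,0],M[0,0])); sp=-(yaw-cur+180)%360-180 if 0 else -((yaw-cur+180)%360-180)
    print('shares',d.round(3),'spin',round(sp/60,3),'yaw',cur.round(1),'q',s['qpos'].round(2),'tcp',s['tcp_pos'].round(4),'F',np.round(s['ft_force'],1),'w',round(s['gripper_width'],4),'t',s['t'])
E
python3 -m inch '[[-1,0.86,-0.385,-0.25,0],[-1,0.86,-0.385,-0.25,0],[-1,0.86,-0.385,-0.25,0],[-1,0.86,-0.385,-0.25,0],[-1,0.86,-0.385,-0.25,0],[-1,0.86,-0.385,-0.25,0],[-1,0.86,-0.385,-0.25,0],[-1,0.86,-0.385,-0.25,0],[-1,0.86,-0.385,-0.25,0],[-1,0.86,-0.385,-0.25,0]]'
python3 -c "
from h import *
to(.45,-.02,.33,-22)"
```

```text
t: 0.93
tcp_pos: [0.4566, -0.3959, 0.3328]
orientation: [-3.116, -0.383, -0.009]
ft_force: [1.7, 0.9, 0.2]
gripper_width: 0.0853
grasp_force: 0.0
shares [ 0.212 -0.916  0.009] spin 0.6 yaw 14.0 q [ 0.79  0.23 -0.16  1.58  0.03  1.33 -0.71] tcp [ 0.4566 -0.3959  0.3328] F [1.7 0.9 0.2] w 0.0853 t 0.9333
```

```bash
python3 -m inch '[[-1,0.21,-0.91,0,0],[-1,0.21,-0.91,0,0],[-1,0.21,-0.91,0,0],[-1,0.21,-0.91,0,0],[-1,0.21,-0.91,0,0],[-1,0.21,-0.91,0,0],[-1,0.21,-0.91,0,0],[-1,0.21,-0.91,0,0],[-1,0.21,-0.91,0,0],[-1,0.21,-0.91,0,0]]'
python3 -c "
from h import *
to(.449,.3385,.33,-22)"
```

```text
t: 1.77
tcp_pos: [0.4464, -0.0188, 0.3315]
orientation: [-3.114, -0.39, -0.001]
ft_force: [-0.1, 0.8, 0.5]
gripper_width: 0.0853
grasp_force: 0.0
shares [ 0.227 -0.864  0.007] spin 0.604 yaw 14.3 q [ 0.47 -0.07 -0.48  1.91 -0.04  1.3  -1.33] tcp [ 0.4464 -0.0188  0.3315] F [-0.1  0.8  0.5] w 0.0853 t 1.7667
```

```bash
python3 -m inch '[[-1,0.227,-0.864,0.007,0.6],[-1,0.227,-0.864,0.007,0.6],[-1,0.227,-0.864,0.007,0.6],[-1,0.227,-0.864,0.007,0.6],[-1,0.227,-0.864,0.007,0.6],[-1,0.227,-0.864,0.007,0.6],[-1,0.227,-0.864,0.007,0.6],[-1,0.227,-0.864,0.007,0.6],[-1,0.227,-0.864,0.007,0.6],[-1,0.227,-0.864,0.007,0.6]]'
python3 - <<'E'
from h import *
to(.449,.3385,.078,-22)
c=snap('wrist','w1.png'); print(c['vfov'],c['cx'],c['cy'])
E
```

```text
t: 2.6
tcp_pos: [0.4534, 0.3328, 0.3281]
orientation: [-3.079, 0.607, 0.003]
ft_force: [-1.2, 0.1, 0.1]
gripper_width: 0.0852
grasp_force: 0.0
shares [-0.014 -0.008  0.625] spin -0.005 yaw -22.3 q [ 0.02  0.24 -0.84  1.66  0.18  1.32 -2.81] tcp [0.4534 0.3328 0.3281] F [-1.2  0.1  0.1] w 0.0852 t 2.6
65.70646984690485 255.8383806617794 193.45170494909118
```

View pics/w1.png

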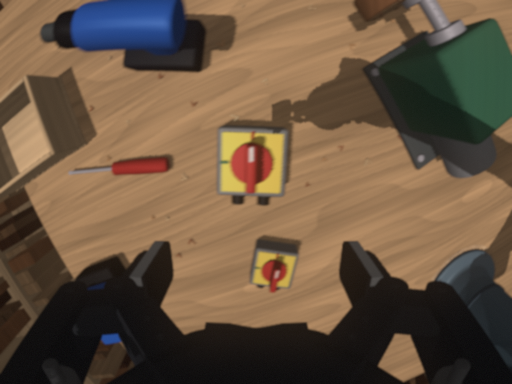

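The wrist view shows the isolator at (252,160) straight ahead under the gripper, with the bar aligned to its box and clear space for the fingers. Joint 7 is close to its limit, so I'll grip with the tool about 10° further counter-clockwise.

```bash
python3 -m inch '[[-1,-0.014,-0.008,0,-0.17],[-1,-0.014,-0.008,0,-0.17],[-1,-0.014,-0.008,0.2,-0.17],[-1,-0.014,-0.008,0.45,-0.17],[-1,-0.014,-0.008,0.45,-0.17],[-1,-0.014,-0.008,0.45,-0.17],[-1,-0.014,-0.008,0.45,-0.17],[-1,-0.014,-0.008,0.45,-0.17]]'
python3 - <<'E'
from h import *
to(.449,.3385,.076,-12)
E
```

```text
t: 3.32
tcp_pos: [0.4485, 0.3296, 0.1438]
orientation: [3.116, -0.339, -0.012]
ft_force: [0.1, -0.5, -0.4]
gripper_width: 0.0852
grasp_force: 0.0
shares [-0.002 -0.023  0.169] spin -0.007 yaw -12.4 q [-0.05  0.43 -0.79  1.86  0.35  1.01 -2.78] tcp [0.4485 0.3296 0.1438] F [ 0.1 -0.5 -0.4] w 0.0852 t 3.3167
```

```bash
python3 -m inch '[[-1,0,-0.023,0,-0.12],[-1,0,-0.023,0,-0.12],[-1,0,-0.023,0.05,-0.12],[-1,0,-0.023,0.1,-0.12],[-1,0,-0.023,0.17,-0.12],[-1,0,-0.023,0.17,-0.12],[-1,0,-0.023,0.17,-0.12],[-1,0,-0.023,0.17,-0.12]]'
python3 - <<'E'
from h import *
to(.449,.3385,.076,-12)
E
```

```text
t: 3.98
tcp_pos: [0.4547, 0.3434, 0.083]
orientation: [-3.136, 0.145, -0.005]
ft_force: [0.7, 0.2, 0.9]
gripper_width: 0.0854
grasp_force: 0.0
shares [-0.013  0.013  0.018] spin 0.112 yaw -5.3 q [-0.1   0.53 -0.76  1.88  0.46  0.91 -2.74] tcp [0.4547 0.3434 0.083 ] F [0.7 0.2 0.9] w 0.0854 t 3.9833
```

```bash
python3 -m inch '[[-1,-0.013,0.013,0.018,0],[-1,-0.013,0.013,0.018,0],[-1,-0.013,0.013,0.018,0],[1,-0.013,0.013,0.018,0],[1,-0.013,0.013,0.018,0],[1,-0.013,0.013,0.018,0],[1,-0.013,0.013,0.018,0],[1,-0.013,0.013,0.018,0],[1,-0.013,0.013,0.018,0],[1,-0.013,0.013,0.018,0]]'
python3 - <<'E'
from h import *
to(.449,.3385,.076,65)
E
```

```text
t: 4.82
tcp_pos: [0.4475, 0.3396, 0.0741]
orientation: [-3.135, 0.14, -0.001]
ft_force: [-0.8, 4.8, 1.5]
gripper_width: 0.013
grasp_force: 59.9
shares [ 0.004  0.002 -0.005] spin -1.169 yaw -5.1 q [-0.1   0.53 -0.75  1.9   0.46  0.89 -2.75] tcp [0.4475 0.3396 0.0741] F [-0.8  4.8  1.5] w 0.013 t 4.8167
```

```bash
python3 -m inch '[[1,0,0,0,-0.08],[1,0,0,0,-0.16],[1,0,0,0,-0.24],[1,0,0,0,-0.32],[1,0,0,0,-0.4],[1,0,0,0,-0.48],[1,0,0,0,-0.56],[1,0,0,0,-0.64],[1,0,0,0,-0.7],[1,0,0,0,-0.7]]'
python3 - <<'E'
from h import *
to(.449,.3385,.076,65)
print(state()['ft_torque'])
E
```

```text
t: 5.65
tcp_pos: [0.4482, 0.337, 0.0741]
orientation: [2.979, 0.994, 0.0]
ft_force: [-0.7, -0.4, 6.0]
gripper_width: 0.0129
grasp_force: 60.5
shares [ 0.004 -0.002 -0.005] spin -0.468 yaw 36.9 q [ 0.01  0.6  -0.9   1.9   0.58  0.94 -2.1 ] tcp [0.4482 0.337  0.0741] F [-0.7 -0.4  6. ] w 0.0129 t 5.65
[-0.14677251  0.23906711  0.11952998]
```

```bash
python3 -m inch '[[1,0,0,0,-0.08],[1,0,0,0,-0.16],[1,0,0,0,-0.24],[1,0,0,0,-0.32],[1,0,0,0,-0.4],[1,0,0,0,-0.44],[1,0,0,0,-0.47],[1,0,0,0,-0.5],[1,0,0,0,-0.52],[1,0,0,0,-0.52]]'
python3 - <<'E'
from h import *
to(.449,.3385,.076,65)
print(state()['ft_torque'])
E
```

```text
t: 6.48
tcp_pos: [0.4496, 0.3358, 0.0741]
orientation: [2.61, 1.745, -0.001]
ft_force: [-0.6, -1.5, 5.7]
gripper_width: 0.013
grasp_force: 69.4
shares [ 0.006 -0.004 -0.005] spin 0.042 yaw 67.5 q [ 0.09  0.65 -1.01  1.89  0.67  0.98 -1.62] tcp [0.4496 0.3358 0.0741] F [-0.6 -1.5  5.7] w 0.013 t 6.4833
[-0.33977053  0.00209919 -1.30126276]
```

The twisting moment jumped to -1.3 N m, so the handle is at the OFF stop. Next I release, rise and look.

```bash
python3 -m inch '[[1,0,0,0,0.02],[-1,0,0,0,0.02],[-1,0,0,0,0.02],[-1,0,0,0,0.02],[-1,0,0,0,0.02],[-1,0,0,-0.1,0],[-1,0,0,-0.3,0],[-1,0,0,-0.5,0],[-1,0,0,-0.7,0],[-1,0,0,-0.7,0]]'
python3 -m inch '[[-1,0,0,0,0],[-1,0,0,-0.02,0]]'
python3 - <<'E'
from h import *
snap('wrist','w2.png'); c=snap('side','s2.png')
P=pts(c)
m=(np.hypot(P[...,0]-.449,P[...,1]-.3385)<.06)&(P[...,2]>.085)&(P[...,2]<.12);q=P[m]
print('bar',len(q),cv2.minAreaRect((q[:,:2]*1000).astype(np.float32)))
a=cv2.imread('pics/w2.png');b=cv2.resize(cv2.imread('pics/s2.png')[160:340,180:280],(288,384)[::1]);cv2.imwrite('pics/v2.png',np.hstack([a,b]))
to(.604,.064,.34,102)
E
```

```text
t: 7.32
tcp_pos: [0.4467, 0.3372, 0.2814]
orientation: [2.603, 1.759, -0.002]
ft_force: [1.3, 0.7, 0.4]
gripper_width: 0.0855
grasp_force: 0.0
t: 7.48
tcp_pos: [0.4477, 0.3382, 0.2897]
orientation: [2.603, 1.758, 0.004]
ft_force: [0.7, -1.0, -1.2]
gripper_width: 0.0852
grasp_force: 0.0
bar 122 ((448.5424499511719, 339.9548645019531), (60.9288330078125, 15.826936721801758), 66.0050277709961)
shares [-0.488  0.619 -0.129] spin -0.566 yaw 68.0 q [ 0.27  0.42 -1.24  1.71  0.41  1.31 -1.43] tcp [0.4476 0.3375 0.2884] F [ 0.2  0.3 -0.7] w 0.0856 t 7.5833
```

View pics/v2.png

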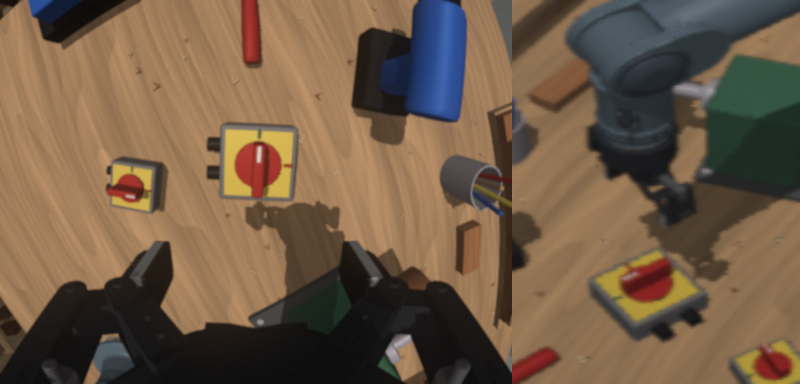

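The handle's white tick now points at the green OFF tick (258,150 in the wrist part), and the measured bar angle of 66° matches OFF. Next I move to the wheel.

```bash
python3 - <<'E'
from h import *
to(.6133,.0161,.32,102)
E
```

```text
shares [-0.59   0.685 -0.079] spin -0.566 yaw 68.0 q [ 0.27  0.42 -1.24  1.71  0.41  1.31 -1.43] tcp [0.4476 0.3375 0.2884] F [ 0.2  0.3 -0.7] w 0.0856 t 7.5833
```

```bash
python3 -m inch '[[-1,0,0,-0.08,0],[-1,-0.59,0.685,-0.079,-0.57],[-1,-0.59,0.685,-0.079,-0.57],[-1,-0.59,0.685,-0.079,-0.57],[-1,-0.59,0.685,-0.079,-0.57],[-1,-0.59,0.685,-0.079,-0.57],[-1,-0.59,0.685,-0.079,-0.57],[-1,-0.59,0.685,-0.079,-0.57],[-1,-0.59,0.685,-0.079,-0.57],[-1,-0.59,0.685,-0.079,-0.57]]'
python3 -m inch '[[-1,0,0,0,0],[-1,0,0,0,0],[-1,0,0,0,0]]'
python3 - <<'E'
from h import *
snap('wrist','w3.png')
c=snap('top','t3.png');P=pts(c);r=c['color'].astype(int)
to(.6133,.0161,.1805,102)
E
```

```text
t: 8.42
tcp_pos: [0.6138, 0.0103, 0.3163]
orientation: [-1.977, -2.439, 0.006]
ft_force: [0.4, -0.5, 0.5]
gripper_width: 0.0854
grasp_force: 0.0
t: 8.67
tcp_pos: [0.6121, 0.0165, 0.3176]
orientation: [-1.969, -2.443, 0.002]
ft_force: [0.2, 0.8, 0.6]
gripper_width: 0.0855
grasp_force: 0.0
shares [-0.006  0.003  0.346] spin 0.007 yaw 102.4 q [ 0.83  0.59 -1.32  1.54  0.57  1.46 -0.3 ] tcp [0.6119 0.0182 0.3188] F [-0.3  0.1 -1.2] w 0.0855 t 8.7667
```

View pics/w3.png

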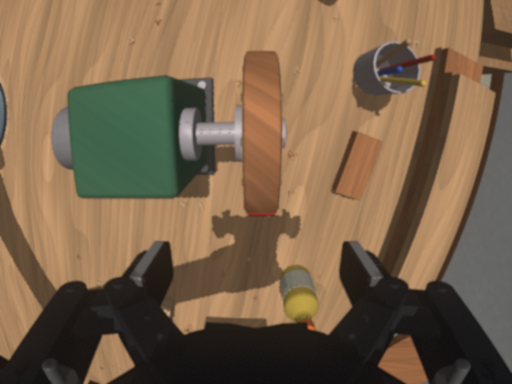

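The wheel stands between the fingers at columns 243–281, rows 52–215, with its red stripe at the robot's-right edge (262,215). I'll refine its centre from this depth image.

```bash
cat >> h.py <<'E'
def fpts(c):
    z=c['range_z'];h,w=z.shape;f=h/2/np.tan(np.radians(c['vfov'])/2)
    v,u=np.mgrid[:h,:w];a=(u-c['cx'])/f;b=(v-c['cy'])/f;t=np.hypot(a,b)+1e-9
    k=np.where(t<1.4,np.tan(np.minimum(t,1.4))/t,0)
    P=np.stack([a*k*z,b*k*z,z],-1);T=np.array(c['world_from_camera']);return P@T[:3,:3].T+T[:3,3]
def wheel(c,cols=(235,290),rows=(40,222)):
    P=fpts(c);m=np.zeros(P.shape[:2],bool);m[rows[0]:rows[1],cols[0]:cols[1]]=1
    q=P[m&(P[...,2]>.16)&(P[...,2]<.26)]
    a=np.radians(12);s=q[:,0]*np.cos(a)+q[:,1]*np.sin(a);l=-q[:,0]*np.sin(a)+q[:,1]*np.cos(a)
    k=(s>.575)&(s<.635);return q[k],s[k],l[k]
E
python3 - <<'E'
from h import *
from scipy.optimize import least_squares
c=dict(np.load('pics/w3.png.npz'));q,s,l=wheel(c)
print(len(q),np.percentile(s,[1,5,50,95,99]).round(4),np.percentile(l,[1,99]).round(4),q[:,2].max())
k=(abs(s-.6035)<.012)
f=least_squares(lambda p:np.hypot(l[k]-p[0],q[k,2]-p[1])-.085,[-.06,.15],loss='soft_l1',f_scale=.002);print(f.x,np.std(f.fun))
k=q[:,2]>.215
print(cv2.minAreaRect((q[k][:,:2]*1000).astype(np.float32)))
E
```

```text
6843 [0.5827 0.5876 0.6055 0.6204 0.6284] [-0.1374  0.0127] 0.2373352111027046
[-0.06503708  0.1504242 ] 0.0006537809678978903
((605.9371948242188, 63.123748779296875), (33.28569412231445, 112.0639877319336), 11.573569297790527)
```

```bash
python3 - <<'E'
from h import *
to(.6153,.0136,.1805,102)
r=.07
for a in range(-48,48,12):
    p=lambda a:np.array([r*np.sin(np.radians(a)),-r*np.cos(np.radians(a))])
    print(a,((p(a+12)-p(a))/.4).round(4))
E
```

```text
shares [-0.013  0.006  0.346] spin 0.007 yaw 102.4 q [ 0.83  0.59 -1.32  1.54  0.57  1.46 -0.3 ] tcp [0.6119 0.0182 0.3188] F [-0.3  0.1 -1.2] w 0.0855 t 8.7667
-48 [ 0.0272 -0.0245]
-36 [ 0.0317 -0.0183]
-24 [ 0.0348 -0.0113]
-12 [ 0.0364 -0.0038]
0 [0.0364 0.0038]
12 [0.0348 0.0113]
24 [0.0317 0.0183]
36 [0.0272 0.0245]
```

```bash
python3 -m inch '[[-1,-0.019,0.006,0.1,0],[-1,-0.019,0.006,0.2,0],[-1,-0.019,0.006,0.3,0],[-1,-0.019,0.006,0.35,0],[-1,-0.019,0.006,0.352,0],[-1,-0.019,0.006,0.352,0],[-1,-0.019,0.006,0.352,0]]'
python3 - <<'E'
from h import *
to(.6158,.0111,.1778,102); print(state()['ft_torque'])
E
python3 -m inch '[[0.5,0,0,0,0],[1,0,0,0,0],[1,0,0,0,0],[1,0,0,0,0],[1,0,0,0,0],[1,0,0,0,0],[1,0,0,0,0]]'
python3 - <<'E'
from h import *
to(.6158,.0111,.1778,102); print(state()['ft_torque'])
E
```

```text
t: 9.35
tcp_pos: [0.618, 0.0109, 0.1809]
orientation: [1.969, 2.446, 0.004]
ft_force: [0.9, 1.0, 0.4]
gripper_width: 0.0851
grasp_force: 0.0
shares [ 0.002 -0.005  0.008] spin 0.005 yaw 102.3 q [ 0.78  0.7  -1.21  1.69  0.69  1.25 -0.37] tcp [0.618  0.0109 0.1809] F [0.9 1.  0.4] w 0.0851 t 9.35
[ 0.03783496  0.02670276 -0.01546968]
t: 9.93
tcp_pos: [0.6182, 0.009, 0.1797]
orientation: [1.972, 2.444, 0.002]
ft_force: [1.6, -0.3, 2.3]
gripper_width: 0.0288
grasp_force: 62.2
shares [ 0.006 -0.005  0.005] spin 0.003 yaw 102.2 q [ 0.78  0.71 -1.21  1.69  0.69  1.25 -0.37] tcp [0.6182 0.009  0.1797] F [ 1.6 -0.3  2.3] w 0.0288 t 9.9333
[-0.07495014 -0.12206486  0.15601679]
```

```bash
cat > m.py <<'E'
from h import *
import json,sys
s=state();C=np.array([.605,.062,.150]);a=np.radians(12);u=np.array([np.cos(a),np.sin(a),0]);l=np.array([-np.sin(a),np.cos(a),0])
M=R.from_rotvec(s['orientation']).as_matrix();g=s['tcp_pos']-.019*M[:,2]
d=g-C;al=np.degrees(np.arctan2(d@l,d[2]));r=np.hypot(d@l,d[2])
F=np.array(s['ft_force']);T=np.array(s['ft_torque'])
mF=-np.cross(s['tcp_pos']-C,F)@u; mT=-T@u
print(f"t {s['t']:.2f} al {al:.1f} r {r*1000:.1f} off {d@u*1000:.1f} Fl {F@l:.2f} Fz {F[2]:.2f} Fu {F@u:.2f} | mF {mF:.3f} mT {mT:.3f} sum {mF+mT:.3f} gf {s['grasp_force']:.0f}")
json.dump(dict(t=s['t'],al=al,mF=mF,mT=mT,F=F.tolist(),T=T.tolist(),p=s['tcp_pos'].tolist()),open('log.jsonl','a'));open('log.jsonl','a').write('\n')
E
python3 m.py
python3 -m inch '[[1,0.0045,0,-0.0041,0],[1,0.009,0,-0.0082,0],[1,0.0136,0,-0.0122,0],[1,0.0181,0,-0.0163,0],[1,0.0227,0,-0.0204,0],[1,0.0272,0,-0.0245,0]]' >/dev/null; python3 m.py
python3 -m inch '[[1,0.0053,0,-0.003,0],[1,0.0106,0,-0.0061,0],[1,0.0158,0,-0.0091,0]]' >/dev/null; python3 m.py
python3 -m inch '[[1,0.0053,0,-0.003,0],[1,0.0106,0,-0.0061,0],[1,0.0158,0,-0.0091,0]]' >/dev/null; python3 m.py
python3 -m inch '[[1,0.0058,0,-0.0019,0],[1,0.0116,0,-0.0038,0],[1,0.0174,0,-0.0056,0]]' >/dev/null; python3 m.py
python3 -m inch '[[1,0.0058,0,-0.0019,0],[1,0.0116,0,-0.0038,0],[1,0.0174,0,-0.0056,0]]' >/dev/null; python3 m.py
```

```text
t 9.93 al -48.2 r 73.2 off 1.8 Fl -0.61 Fz 2.26 Fu 1.48 | mF 0.105 mT 0.099 sum 0.204 gf 62
t 10.43 al -41.4 r 73.1 off 1.6 Fl -4.90 Fz -11.45 Fu 7.90 | mF -0.730 mT 1.466 sum 0.737 gf 60
t 10.68 al -36.3 r 72.9 off 1.7 Fl -5.04 Fz -7.84 Fu 6.61 | mF -0.540 mT 1.736 sum 1.197 gf 60
t 10.93 al -30.8 r 72.8 off 1.6 Fl -7.95 Fz -7.45 Fu 6.81 | mF -0.625 mT 1.926 sum 1.301 gf 60
t 11.18 al -25.8 r 72.6 off 1.6 Fl -7.89 Fz -3.28 Fu 4.08 | mF -0.470 mT 2.282 sum 1.812 gf 60
t 11.43 al -20.1 r 72.4 off 1.6 Fl -9.59 Fz -2.02 Fu 4.30 | mF -0.520 mT 2.451 sum 1.931 gf 59
```

```bash

python3 -m inch '[[1,0.0061,0,-0.0006,0],[1,0.0122,0,-0.0012,0],[1,0.0182,0,-0.0019,0]]' >/dev/null; python3 m.py
python3 -m inch '[[1,0.0061,0,-0.0006,0],[1,0.0122,0,-0.0012,0],[1,0.0182,0,-0.0019,0]]' >/dev/null; python3 m.py
python3 -m inch '[[1,0.0061,0,0.0006,0],[1,0.0122,0,0.0012,0],[1,0.0182,0,0.0019,0]]' >/dev/null; python3 m.py
python3 -m inch '[[1,0.0061,0,0.0006,0],[1,0.0122,0,0.0012,0],[1,0.0182,0,0.0019,0]]' >/dev/null; python3 m.py
python3 -m inch '[[1,0.0058,0,0.0019,0],[1,0.0116,0,0.0038,0],[1,0.0174,0,0.0056,0]]' >/dev/null; python3 m.py
python3 -m inch '[[1,0.0058,0,0.0019,0],[1,0.0116,0,0.0038,0],[1,0.0174,0,0.0056,0]]' >/dev/null; python3 m.py
python3 -m inch '[[1,0.0053,0,0.003,0],[1,0.0106,0,0.0061,0],[1,0.0158,0,0.0091,0]]' >/dev/null; python3 m.py
python3 -m inch '[[1,0.0053,0,0.003,0],[1,0.0106,0,0.0061,0],[1,0.0158,0,0.0091,0]]' >/dev/null; python3 m.py
python3 -m inch '[[1,0.0045,0,0.0041,0],[1,0.009,0,0.0082,0],[1,0.0136,0,0.0122,0]]' >/dev/null; python3 m.py
python3 -m inch '[[1,0.0045,0,0.0041,0],[1,0.009,0,0.0082,0],[1,0.0136,0,0.0122,0]]' >/dev/null; python3 m.py
python3 -m inch '[[1,0,0,0,0],[1,0,0,0,0],[1,0,0,0,0]]' >/dev/null; python3 m.py
```

```text
t 11.68 al -14.7 r 72.1 off 1.6 Fl -10.44 Fz 3.77 Fu 1.90 | mF -0.460 mT 2.460 sum 2.001 gf 60
t 11.93 al -8.3 r 71.8 off 1.6 Fl -8.25 Fz 3.11 Fu 0.29 | mF -0.397 mT 2.257 sum 1.861 gf 60
t 12.18 al -2.3 r 71.5 off 1.6 Fl -9.09 Fz 8.73 Fu -2.24 | mF -0.449 mT 2.616 sum 2.167 gf 61
t 12.43 al 4.4 r 71.2 off 1.6 Fl -9.33 Fz 9.62 Fu -1.47 | mF -0.536 mT 2.440 sum 1.904 gf 62
t 12.68 al 11.3 r 70.9 off 1.5 Fl -5.55 Fz 12.14 Fu -1.70 | mF -0.447 mT 1.920 sum 1.473 gf 63
t 12.93 al 17.8 r 70.8 off 1.5 Fl -7.53 Fz 12.44 Fu -2.17 | mF -0.632 mT 2.280 sum 1.648 gf 64
t 13.18 al 24.5 r 70.7 off 1.5 Fl -6.46 Fz 14.14 Fu -3.97 | mF -0.705 mT 1.568 sum 0.863 gf 66
t 13.43 al 30.9 r 70.6 off 1.4 Fl -5.12 Fz 12.97 Fu -2.74 | mF -0.681 mT 1.321 sum 0.640 gf 67
t 13.68 al 37.6 r 70.6 off 1.4 Fl -1.93 Fz 12.38 Fu -1.70 | mF -0.603 mT 1.047 sum 0.444 gf 69
t 13.93 al 43.8 r 70.6 off 1.3 Fl -3.49 Fz 13.32 Fu -2.67 | mF -0.761 mT 1.379 sum 0.617 gf 70
t 14.18 al 44.2 r 70.7 off 1.3 Fl -1.97 Fz 10.82 Fu -1.55 | mF -0.595 mT 0.920 sum 0.324 gf 69
```

```bash
cat > fit.py <<'E'
from h import *
import json
L=[json.loads(x) for x in open('log.jsonl') if x.strip()]
a=np.radians(12);u=np.array([np.cos(a),np.sin(a),0]);l=np.array([-np.sin(a),np.cos(a),0])
D=L[3:16]
al=np.radians([d['al'] for d in D]);Fl=np.array([np.array(d['F'])@l for d in D]);Fz=np.array([d['F'][2] for d in D]);mF=np.array([d['mF'] for d in D]);mT=np.array([d['mT'] for d in D])
A=np.c_[-Fl,np.ones(len(Fl))];p,res,_,_=np.linalg.lstsq(A,mT,rcond=None);print('h,tau',p,np.std(mT-A@p))
A=np.c_[-Fl,Fz,np.ones(len(Fl))];p=np.linalg.lstsq(A,mT,rcond=None)[0];print('with Fz',p)
Ft=Fl*np.cos(al)-Fz*np.sin(al); print('Ft*r',(Ft*.0715).round(3))
for h in(.16,.18,.2,.22,.24):
    M=mF+mT+h*Fl
    A=np.c_[np.sin(al),np.cos(al)];p=np.linalg.lstsq(A,M+.34,rcond=None)[0];print(h,M.round(2),p.round(3),np.hypot(*p).round(3),np.std(M+.34-A@p).round(3))
E
python3 fit.py
```

```text
h,tau [0.18986492 0.64342066] 0.18372946698224424
with Fz [0.19628465 0.00400456 0.57000268]
Ft*r [-0.761 -0.61  -0.693 -0.654 -0.552 -0.624 -0.718 -0.56  -0.785 -0.84
 -0.79  -0.649 -0.839]
0.16 [ 0.03  0.55  0.4   0.33  0.54  0.71  0.41  0.58  0.44 -0.17 -0.18  0.14
  0.06] [-0.259  0.727] 0.772 0.224
0.18 [-0.13  0.39  0.21  0.12  0.38  0.53  0.22  0.47  0.29 -0.3  -0.28  0.1
 -0.01] [-0.178  0.563] 0.591 0.227
0.2 [-0.29  0.24  0.01 -0.09  0.21  0.35  0.04  0.36  0.14 -0.43 -0.38  0.06
 -0.08] [-0.097  0.399] 0.411 0.233
0.22 [-0.45  0.08 -0.18 -0.3   0.05  0.17 -0.15  0.25 -0.01 -0.56 -0.49  0.02
 -0.15] [-0.017  0.235] 0.235 0.241
0.24 [-0.61 -0.08 -0.37 -0.51 -0.12 -0.02 -0.34  0.14 -0.16 -0.69 -0.59 -0.02
 -0.22] [0.064 0.071] 0.095 0.25
```

```bash
cat > pic.py <<'E'
from h import *
import sys
for n in('wrist','side'): snap(n,f'{n}_{sys.argv[1]}.png')
E
python3 pic.py a
python3 -m inch '[[-1,0,0,0,0],[-1,0,0,0,0],[-1,0,0,0,0],[-1,-0.065,0,-0.05,0],[-1,-0.13,-0.004,-0.06,0],[-1,-0.195,-0.004,-0.05,0],[-1,-0.26,-0.004,0,0],[-1,-0.26,-0.004,0,0],[-1,-0.26,-0.004,0,0]]' | grep tcp; python3 m.py; python3 pic.py b
python3 -m inch '[[1,0,0,0,0],[1,0,0,0,0],[1,0,0,0,0],[1,0,0,0,0],[1,0,0,0,0]]' |grep gr; python3 m.py
python3 -m inch '[[1,0.0045,0,-0.0041,0],[1,0.009,0,-0.0082,0],[1,0.0136,0,-0.0122,0]]' >/dev/null; python3 m.py
python3 -m inch '[[1,0.0045,0,-0.0041,0],[1,0.009,0,-0.0082,0],[1,0.0136,0,-0.0122,0]]' >/dev/null; python3 m.py
python3 -m inch '[[1,0.0053,0,-0.003,0],[1,0.0106,0,-0.0061,0],[1,0.0158,0,-0.0091,0]]' >/dev/null; python3 m.py
python3 -m inch '[[1,0.0053,0,-0.003,0],[1,0.0106,0,-0.0061,0],[1,0.0158,0,-0.0091,0]]' >/dev/null; python3 m.py
python3 -m inch '[[1,0.0058,0,-0.0019,0],[1,0.0116,0,-0.0038,0],[1,0.0174,0,-0.0056,0]]' >/dev/null; python3 m.py
python3 -m inch '[[1,0.0058,0,-0.0019,0],[1,0.0116,0,-0.0038,0],[1,0.0174,0,-0.0056,0]]' >/dev/null; python3 m.py
python3 -m inch '[[1,0.0061,0,-0.0006,0],[1,0.0122,0,-0.0012,0],[1,0.0182,0,-0.0019,0]]' >/dev/null; python3 m.py
python3 -m inch '[[1,0.0061,0,-0.0006,0],[1,0.0122,0,-0.0012,0],[1,0.0182,0,-0.0019,0]]' >/dev/null; python3 m.py
python3 -m inch '[[1,0.0061,0,0.0006,0],[1,0.0122,0,0.0012,0],[1,0.0182,0,0.0019,0]]' >/dev/null; python3 m.py
python3 -m inch '[[1,0.0061,0,0.0006,0],[1,0.0122,0,0.0012,0],[1,0.0182,0,0.0019,0]]' >/dev/null; python3 m.py
python3 -m inch '[[1,0.0058,0,0.0019,0],[1,0.0116,0,0.0038,0],[1,0.0174,0,0.0056,0]]' >/dev/null; python3 m.py
python3 -m inch '[[1,0.0058,0,0.0019,0],[1,0.0116,0,0.0038,0],[1,0.0174,0,0.0056,0]]' >/dev/null; python3 m.py
python3 -m inch '[[1,0.0053,0,0.003,0],[1,0.0106,0,0.0061,0],[1,0.0158,0,0.0091,0]]' >/dev/null; python3 m.py
python3 -m inch '[[1,0.0053,0,0.003,0],[1,0.0106,0,0.0061,0],[1,0.0158,0,0.0091,0]]' >/dev/null; python3 m.py
python3 -m inch '[[1,0.0045,0,0.0041,0],[1,0.009,0,0.0082,0],[1,0.0136,0,0.0122,0]]' >/dev/null; python3 m.py
python3 -m inch '[[1,0.0045,0,0.0041,0],[1,0.009,0,0.0082,0],[1,0.0136,0,0.0122,0]]' >/dev/null; python3 m.py
```

```text
tcp_pos: [0.6144, 0.0053, 0.176]
t 15.03 al -51.9 r 73.0 off -2.5 Fl 0.27 Fz -0.21 Fu 0.65 | mF -0.005 mT -0.050 sum -0.055 gf 0
gripper_width: 0.0297
grasp_force: 62.9
t 15.55 al -47.6 r 72.4 off 1.7 Fl 0.43 Fz -2.34 Fu 4.73 | mF -0.112 mT 0.090 sum -0.022 gf 63
t 15.80 al -45.1 r 72.4 off 1.6 Fl -2.15 Fz -10.21 Fu 10.82 | mF -0.593 mT 0.912 sum 0.319 gf 62
t 16.05 al -39.8 r 72.4 off 1.6 Fl -1.48 Fz -12.35 Fu 10.02 | mF -0.627 mT 0.895 sum 0.268 gf 61
t 16.30 al -34.8 r 72.4 off 1.6 Fl -4.98 Fz -10.31 Fu 9.62 | mF -0.629 mT 1.362 sum 0.733 gf 60
t 16.55 al -29.6 r 72.5 off 1.5 Fl -4.73 Fz -12.26 Fu 9.39 | mF -0.648 mT 1.523 sum 0.875 gf 60
t 16.80 al -24.9 r 72.4 off 1.5 Fl -7.98 Fz -6.90 Fu 6.70 | mF -0.584 mT 1.858 sum 1.274 gf 60
t 17.05 al -19.6 r 72.4 off 1.5 Fl -8.24 Fz -7.85 Fu 6.80 | mF -0.598 mT 2.460 sum 1.862 gf 60
t 17.30 al -14.7 r 72.2 off 1.5 Fl -10.89 Fz -0.60 Fu 5.11 | mF -0.566 mT 2.655 sum 2.089 gf 60
t 17.55 al -9.1 r 72.1 off 1.5 Fl -11.45 Fz 0.42 Fu 3.70 | mF -0.593 mT 2.924 sum 2.331 gf 60
t 17.80 al -3.3 r 71.9 off 1.5 Fl -12.18 Fz 7.30 Fu 1.51 | mF -0.610 mT 2.799 sum 2.189 gf 61
t 18.05 al 2.8 r 71.6 off 1.5 Fl -10.19 Fz 7.90 Fu 0.57 | mF -0.562 mT 2.586 sum 2.024 gf 62
t 18.30 al 9.4 r 71.4 off 1.5 Fl -9.96 Fz 13.84 Fu -1.05 | mF -0.669 mT 2.872 sum 2.202 gf 63
t 18.55 al 15.8 r 71.2 off 1.5 Fl -10.47 Fz 14.85 Fu -2.75 | mF -0.803 mT 2.637 sum 1.834 gf 65
t 18.80 al 22.6 r 71.1 off 1.4 Fl -5.72 Fz 17.04 Fu -3.98 | mF -0.729 mT 2.065 sum 1.336 gf 67
t 19.05 al 29.0 r 71.1 off 1.4 Fl -7.82 Fz 16.22 Fu -3.19 | mF -0.893 mT 1.995 sum 1.102 gf 68
t 19.30 al 35.6 r 71.0 off 1.3 Fl -5.32 Fz 17.47 Fu -4.32 | mF -0.926 mT 1.604 sum 0.678 gf 69
t 19.55 al 41.9 r 71.1 off 1.3 Fl -4.96 Fz 19.91 Fu -2.69 | mF -1.111 mT 1.965 sum 0.854 gf 70
```

```bash
cat > /dev/null; 
python3 -m inch '[[-1,0,0,0,0],[-1,0,0,0,0],[-1,0,0,0,0],[-1,-0.065,0,-0.05,0],[-1,-0.13,0,-0.06,0],[-1,-0.195,0,-0.05,0],[-1,-0.26,0,0,0],[-1,-0.26,0,0,0],[-1,-0.26,0,0,0]]' | grep tcp; python3 m.py; python3 pic.py c
python3 -m inch '[[1,0,0,0,0],[1,0,0,0,0],[1,0,0,0,0],[1,0,0,0,0],[1,0,0,0,0]]' |grep gr; python3 m.py
python3 -m inch '[[1,0.0045,0,-0.0041,0],[1,0.009,0,-0.0082,0],[1,0.0136,0,-0.0122,0]]' >/dev/null; python3 m.py
python3 -m inch '[[1,0.0045,0,-0.0041,0],[1,0.009,0,-0.0082,0],[1,0.0136,0,-0.0122,0]]' >/dev/null; python3 m.py
python3 -m inch '[[1,0.0053,0,-0.003,0],[1,0.0106,0,-0.0061,0],[1,0.0158,0,-0.0091,0]]' >/dev/null; python3 m.py
python3 -m inch '[[1,0.0053,0,-0.003,0],[1,0.0106,0,-0.0061,0],[1,0.0158,0,-0.0091,0]]' >/dev/null; python3 m.py
python3 -m inch '[[1,0.0058,0,-0.0019,0],[1,0.0116,0,-0.0038,0],[1,0.0174,0,-0.0056,0]]' >/dev/null; python3 m.py
python3 -m inch '[[1,0.0058,0,-0.0019,0],[1,0.0116,0,-0.0038,0],[1,0.0174,0,-0.0056,0]]' >/dev/null; python3 m.py
python3 -m inch '[[1,0.0061,0,-0.0006,0],[1,0.0122,0,-0.0012,0],[1,0.0182,0,-0.0019,0]]' >/dev/null; python3 m.py
python3 -m inch '[[1,0.0061,0,-0.0006,0],[1,0.0122,0,-0.0012,0],[1,0.0182,0,-0.0019,0]]' >/dev/null; python3 m.py
python3 -m inch '[[1,0.0061,0,0.0006,0],[1,0.0122,0,0.0012,0],[1,0.0182,0,0.0019,0]]' >/dev/null; python3 m.py
python3 -m inch '[[1,0.0061,0,0.0006,0],[1,0.0122,0,0.0012,0],[1,0.0182,0,0.0019,0]]' >/dev/null; python3 m.py
python3 -m inch '[[1,0.0058,0,0.0019,0],[1,0.0116,0,0.0038,0],[1,0.0174,0,0.0056,0]]' >/dev/null; python3 m.py
python3 -m inch '[[1,0.0058,0,0.0019,0],[1,0.0116,0,0.0038,0],[1,0.0174,0,0.0056,0]]' >/dev/null; python3 m.py
python3 -m inch '[[1,0.0053,0,0.003,0],[1,0.0106,0,0.0061,0],[1,0.0158,0,0.0091,0]]' >/dev/null; python3 m.py
python3 -m inch '[[1,0.0053,0,0.003,0],[1,0.0106,0,0.0061,0],[1,0.0158,0,0.0091,0]]' >/dev/null; python3 m.py
python3 -m inch '[[1,0.0045,0,0.0041,0],[1,0.009,0,0.0082,0],[1,0.0136,0,0.0122,0]]' >/dev/null; python3 m.py
python3 -m inch '[[1,0.0045,0,0.0041,0],[1,0.009,0,0.0082,0],[1,0.0136,0,0.0122,0]]' >/dev/null; python3 m.py
```

```text
tcp_pos: [0.6146, 0.0053, 0.1762]
t 20.30 al -51.8 r 73.1 off -2.3 Fl -0.40 Fz 0.08 Fu 0.24 | mF -0.006 mT -0.058 sum -0.064 gf 0
gripper_width: 0.0293
grasp_force: 63.2
t 20.82 al -47.6 r 72.4 off 1.6 Fl 0.60 Fz -2.51 Fu 4.58 | mF -0.116 mT 0.110 sum -0.006 gf 63
t 21.07 al -45.3 r 72.4 off 1.6 Fl -1.16 Fz -15.29 Fu 10.44 | mF -0.825 mT 1.017 sum 0.193 gf 62
t 21.32 al -41.2 r 72.4 off 1.5 Fl -4.75 Fz -16.37 Fu 12.81 | mF -0.951 mT 1.306 sum 0.355 gf 61
t 21.57 al -36.5 r 72.5 off 1.5 Fl -5.75 Fz -15.83 Fu 11.48 | mF -0.910 mT 1.895 sum 0.985 gf 60
t 21.82 al -31.6 r 72.5 off 1.5 Fl -6.27 Fz -14.75 Fu 10.65 | mF -0.831 mT 1.734 sum 0.903 gf 61
t 22.07 al -27.2 r 72.4 off 1.5 Fl -9.54 Fz -11.08 Fu 8.64 | mF -0.803 mT 2.514 sum 1.711 gf 60
t 22.32 al -22.2 r 72.4 off 1.5 Fl -12.62 Fz -9.34 Fu 8.55 | mF -0.864 mT 2.941 sum 2.077 gf 60
t 22.57 al -17.6 r 72.2 off 1.5 Fl -15.07 Fz -2.78 Fu 5.65 | mF -0.813 mT 3.618 sum 2.805 gf 60
t 22.82 al -12.1 r 72.0 off 1.5 Fl -14.50 Fz -0.24 Fu 3.91 | mF -0.749 mT 3.708 sum 2.959 gf 61
t 23.07 al -6.7 r 71.7 off 1.6 Fl -15.06 Fz 7.32 Fu 0.58 | mF -0.723 mT 3.632 sum 2.909 gf 62
t 23.32 al -0.4 r 71.4 off 1.5 Fl -14.03 Fz 9.03 Fu -1.02 | mF -0.726 mT 3.446 sum 2.720 gf 63
t 23.57 al 6.3 r 70.9 off 1.5 Fl -13.72 Fz 15.15 Fu -1.32 | mF -0.819 mT 3.387 sum 2.567 gf 64
t 23.82 al 13.2 r 70.7 off 1.5 Fl -12.44 Fz 15.85 Fu -2.94 | mF -0.871 mT 3.267 sum 2.396 gf 66
t 24.07 al 20.4 r 70.5 off 1.5 Fl -11.36 Fz 18.20 Fu -6.16 | mF -0.976 mT 2.777 sum 1.801 gf 67
t 24.32 al 27.1 r 70.4 off 1.4 Fl -8.58 Fz 18.30 Fu -4.54 | mF -0.956 mT 2.374 sum 1.418 gf 69
t 24.57 al 34.1 r 70.3 off 1.4 Fl -6.40 Fz 20.23 Fu -3.72 | mF -1.044 mT 1.952 sum 0.907 gf 71
t 24.82 al 40.6 r 70.4 off 1.4 Fl -6.90 Fz 18.86 Fu -3.00 | mF -1.098 mT 2.057 sum 0.959 gf 72
```

Effort was larger on this stroke. I'll do a fourth one to complete the turn.

```bash

python3 -m inch '[[-1,0,0,0,0],[-1,0,0,0,0],[-1,0,0,0,0],[-1,-0.065,0,-0.05,0],[-1,-0.13,0,-0.06,0],[-1,-0.195,0,-0.05,0],[-1,-0.26,0,0,0],[-1,-0.26,0,0,0],[-1,-0.26,0,0,0]]' | grep tcp; python3 m.py; python3 pic.py d
python3 -m inch '[[1,0,0,0,0],[1,0,0,0,0],[1,0,0,0,0],[1,0,0,0,0],[1,0,0,0,0]]' |grep gr; python3 m.py
python3 -m inch '[[1,0.0045,0,-0.0041,0],[1,0.009,0,-0.0082,0],[1,0.0136,0,-0.0122,0]]' >/dev/null; python3 m.py
python3 -m inch '[[1,0.0045,0,-0.0041,0],[1,0.009,0,-0.0082,0],[1,0.0136,0,-0.0122,0]]' >/dev/null; python3 m.py
python3 -m inch '[[1,0.0053,0,-0.003,0],[1,0.0106,0,-0.0061,0],[1,0.0158,0,-0.0091,0]]' >/dev/null; python3 m.py
python3 -m inch '[[1,0.0053,0,-0.003,0],[1,0.0106,0,-0.0061,0],[1,0.0158,0,-0.0091,0]]' >/dev/null; python3 m.py
python3 -m inch '[[1,0.0058,0,-0.0019,0],[1,0.0116,0,-0.0038,0],[1,0.0174,0,-0.0056,0]]' >/dev/null; python3 m.py
python3 -m inch '[[1,0.0058,0,-0.0019,0],[1,0.0116,0,-0.0038,0],[1,0.0174,0,-0.0056,0]]' >/dev/null; python3 m.py
python3 -m inch '[[1,0.0061,0,-0.0006,0],[1,0.0122,0,-0.0012,0],[1,0.0182,0,-0.0019,0]]' >/dev/null; python3 m.py
python3 -m inch '[[1,0.0061,0,-0.0006,0],[1,0.0122,0,-0.0012,0],[1,0.0182,0,-0.0019,0]]' >/dev/null; python3 m.py
python3 -m inch '[[1,0.0061,0,0.0006,0],[1,0.0122,0,0.0012,0],[1,0.0182,0,0.0019,0]]' >/dev/null; python3 m.py
python3 -m inch '[[1,0.0061,0,0.0006,0],[1,0.0122,0,0.0012,0],[1,0.0182,0,0.0019,0]]' >/dev/null; python3 m.py
python3 -m inch '[[1,0.0058,0,0.0019,0],[1,0.0116,0,0.0038,0],[1,0.0174,0,0.0056,0]]' >/dev/null; python3 m.py
python3 -m inch '[[1,0.0058,0,0.0019,0],[1,0.0116,0,0.0038,0],[1,0.0174,0,0.0056,0]]' >/dev/null; python3 m.py
python3 -m inch '[[1,0.0053,0,0.003,0],[1,0.0106,0,0.0061,0],[1,0.0158,0,0.0091,0]]' >/dev/null; python3 m.py
python3 -m inch '[[1,0.0053,0,0.003,0],[1,0.0106,0,0.0061,0],[1,0.0158,0,0.0091,0]]' >/dev/null; python3 m.py
python3 -m inch '[[1,0.0045,0,0.0041,0],[1,0.009,0,0.0082,0],[1,0.0136,0,0.0122,0]]' >/dev/null; python3 m.py
python3 -m inch '[[1,0.0045,0,0.0041,0],[1,0.009,0,0.0082,0],[1,0.0136,0,0.0122,0]]' >/dev/null; python3 m.py
python3 - <<'E'
from h import *
o=[]
for n in 'bcd':
    a=cv2.imread(f'pics/wrist_{n}.png')[20:230,190:330]; b=cv2.imread(f'pics/side_{n}.png')[165:245,205:275]
    o.append(np.vstack([cv2.resize(a,(260,390)),cv2.resize(b,(260,210))]))
cv2.imwrite('pics/v4.png',np.hstack(o)[:600])
E
```

```text
tcp_pos: [0.6146, 0.0055, 0.1761]
t 25.57 al -51.8 r 72.9 off -2.3 Fl -0.47 Fz 0.98 Fu -0.03 | mF 0.044 mT -0.000 sum 0.044 gf 0
gripper_width: 0.0289
grasp_force: 63.6
t 26.08 al -47.6 r 72.4 off 1.7 Fl 1.39 Fz -3.14 Fu 4.13 | mF -0.126 mT 0.072 sum -0.054 gf 64
t 26.33 al -45.3 r 72.4 off 1.6 Fl -2.08 Fz -14.17 Fu 10.86 | mF -0.797 mT 1.046 sum 0.249 gf 62
t 26.58 al -41.3 r 72.4 off 1.5 Fl -3.75 Fz -18.64 Fu 12.11 | mF -1.026 mT 1.123 sum 0.097 gf 61
t 26.83 al -37.6 r 72.4 off 1.5 Fl -7.81 Fz -17.62 Fu 12.88 | mF -1.082 mT 2.036 sum 0.954 gf 61
t 27.08 al -32.7 r 72.5 off 1.5 Fl -7.20 Fz -16.97 Fu 12.51 | mF -0.971 mT 2.161 sum 1.191 gf 61
t 27.33 al -28.4 r 72.5 off 1.5 Fl -12.17 Fz -13.11 Fu 10.77 | mF -0.999 mT 2.795 sum 1.795 gf 61
t 27.58 al -23.3 r 72.4 off 1.5 Fl -11.56 Fz -10.64 Fu 8.53 | mF -0.857 mT 2.788 sum 1.931 gf 60
t 27.83 al -18.7 r 72.2 off 1.5 Fl -15.42 Fz -4.80 Fu 5.88 | mF -0.874 mT 3.403 sum 2.528 gf 61
t 28.08 al -13.3 r 72.0 off 1.5 Fl -15.93 Fz -1.31 Fu 3.79 | mF -0.835 mT 4.099 sum 3.264 gf 61
t 28.33 al -7.9 r 71.6 off 1.6 Fl -18.40 Fz 6.64 Fu 1.02 | mF -0.887 mT 4.050 sum 3.163 gf 62
t 28.58 al -1.5 r 71.2 off 1.6 Fl -17.12 Fz 10.60 Fu -0.87 | mF -0.870 mT 4.194 sum 3.324 gf 63
t 28.83 al 5.4 r 70.8 off 1.6 Fl -16.38 Fz 15.09 Fu -2.96 | mF -0.938 mT 3.708 sum 2.770 gf 65
t 29.08 al 12.6 r 70.5 off 1.5 Fl -13.36 Fz 14.87 Fu -3.68 | mF -0.889 mT 3.212 sum 2.324 gf 66
t 29.33 al 20.0 r 70.3 off 1.5 Fl -10.58 Fz 20.91 Fu -4.07 | mF -0.993 mT 3.133 sum 2.139 gf 68
t 29.58 al 27.1 r 70.2 off 1.4 Fl -8.92 Fz 18.52 Fu -3.26 | mF -0.975 mT 2.562 sum 1.587 gf 69
t 29.83 al 34.2 r 70.2 off 1.4 Fl -5.51 Fz 20.63 Fu -4.39 | mF -1.024 mT 2.015 sum 0.991 gf 71
t 30.08 al 40.9 r 70.2 off 1.4 Fl -7.67 Fz 20.55 Fu -3.05 | mF -1.203 mT 2.411 sum 1.208 gf 71
```

View pics/v4.png

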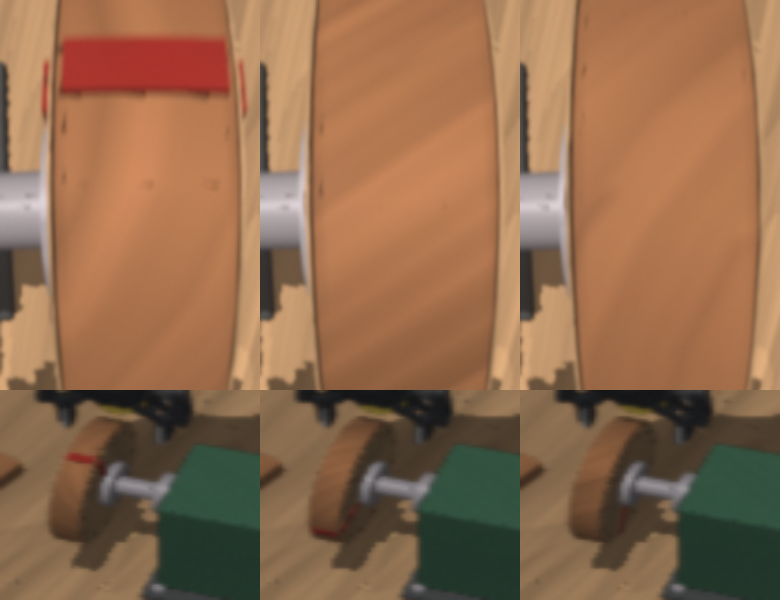

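```bash
cat > fit2.py <<'E'
from h import *
import json
from scipy.optimize import least_squares
L=[json.loads(x) for x in open('log.jsonl') if x.strip()]
a=np.radians(12);u=np.array([np.cos(a),np.sin(a),0]);l=np.array([-np.sin(a),np.cos(a),0])
# strokes: contiguous increasing al
S=[];cur=[]
for d in L:
    if cur and d['al']<cur[-1]['al']-5: S.append(cur);cur=[]
    if d['al']>-50: cur.append(d)
S.append(cur)
S=[s for s in S if len(s)>5]
print([len(s) for s in S])
rows=[];phi=0
for i,s in enumerate(S):
    if i==0: s=s[:-1]
    for j,d in enumerate(s):
        F=np.array(d['F']);al=np.radians(d['al'])
        rows.append([i,j,al,phi+al-np.radians(s[0]['al']),F@l,F[2],F@u,d['mF'],d['mT']])
    phi+=np.radians(s[-1]['al']-s[0]['al'])
D=np.array(rows);np.save('D.npy',D)
k=D[:,1]>=4;D=D[k];i,j,al,ph,Fl,Fz,Fu,mF,mT=D.T
def ana(p,spring):  # springback applied between strokes
    G,b=p[:2]
    x=ph.copy();off=np.zeros(4);
    for n in range(1,4):
        e=D[i==n-1,3][-1]-off[n-1]
        wind=.34/5; g=G*np.sin(b+e)/5  # free: windup w=+g
        off[n]=off[n-1]+(wind-g)
    return x-off[i.astype(int)]
Ft=-(Fl*np.cos(al)-Fz*np.sin(al))*.0715
M=lambda h:-(mF+mT+h*Fl)
def show(n,r,f):
    J=f.jac;C=np.linalg.pinv(J.T@J)*np.var(f.fun);print(n,'G %.3f b %.1f'%(f.x[0],np.degrees(f.x[1])%360),f.x[2:].round(3),'std',np.std(f.fun).round(4),'sd_b',np.degrees(C[1,1]**.5).round(1))
for b0 in(0,2,4):
    f=least_squares(lambda p:p[2]-p[0]*np.sin(p[1]+ana(p,1))-Ft,[.28,b0,.7]);show('Ft const',0,f)
    f=least_squares(lambda p:p[2]+p[3]*al+p[4]*al**2-p[0]*np.sin(p[1]+ana(p,1))-Ft,[.28,b0,.7,0,0]);show('Ft al',0,f)
    f=least_squares(lambda p:.34-p[0]*np.sin(p[1]+ana(p,1))-M(p[2]),[.28,b0,.2]);show('M',0,f)
    f=least_squares(lambda p:p[3]+p[4]*al+p[5]*al**2-p[0]*np.sin(p[1]+ana(p,1))-M(p[2]),[.28,b0,.2,.34,0,0]);show('M al',0,f)
for n in range(4): print(n,np.c_[np.degrees(al[i==n]),np.degrees(ph[i==n]),Ft[i==n]*100].round(0).astype(int).tolist())
E
python3 fit2.py
python3 - <<'E'
from h import *
for n in('w3.png','wrist_b.png'):
    c=dict(np.load(f'pics/{n}.npz'));P=fpts(c);I=c['color'].astype(int)
    m=(I[...,0]>120)&(I[...,1]<70)&(I[...,2]<70);m[:,:235]=0;m[:,300:]=0;m[230:]=0
    q=P[m&(P[...,2]>.1)];a=np.radians(12);l=-q[:,0]*np.sin(a)+q[:,1]*np.cos(a);al=np.degrees(np.arctan2(l+.065,q[:,2]-.15))
    print(n,len(q),np.percentile(al,[2,50,98]).round(1))
E
```

```text
[17, 17, 17, 17]
Ft const G 0.253 b 5.0 [0.956] std 0.1156 sd_b 5.6
Ft al G 0.258 b 5.7 [0.922 0.144 0.142] std 0.0911 sd_b 4.3
M G 0.226 b 12.4 [0.219] std 0.2134 sd_b 11.5
M al G 0.068 b 39.3 [ 0.159 -0.442  0.006  1.122] std 0.1852 sd_b 38.4
Ft const G 0.253 b 5.0 [0.956] std 0.1156 sd_b 5.6
Ft al G 0.258 b 5.7 [0.922 0.144 0.142] std 0.0911 sd_b 4.3
M G 0.226 b 12.4 [0.219] std 0.2134 sd_b 11.5
M al G 0.068 b 39.3 [ 0.159 -0.442  0.006  1.122] std 0.1852 sd_b 38.4
Ft const G -0.253 b 185.0 [0.956] std 0.1156 sd_b 5.6
Ft al G -0.258 b 185.7 [0.922 0.144 0.142] std 0.0911 sd_b 4.3
M G -0.226 b 192.4 [0.219] std 0.2134 sd_b 11.5
M al G -0.068 b 219.3 [ 0.159 -0.442  0.006  1.122] std 0.1852 sd_b 38.4
0 [[-26, 22, 61], [-20, 28, 69], [-15, 34, 65], [-8, 40, 55], [-2, 46, 62], [4, 53, 72], [11, 60, 56], [18, 66, 78], [25, 73, 84], [31, 79, 79], [38, 86, 65], [44, 92, 84]]
1 [[-30, 110, 73], [-25, 115, 73], [-20, 120, 74], [-15, 125, 76], [-9, 131, 80], [-3, 136, 84], [3, 142, 76], [9, 149, 86], [16, 155, 101], [23, 162, 85], [29, 169, 105], [36, 175, 104], [42, 182, 122]]
2 [[-32, 198, 93], [-27, 202, 97], [-22, 207, 109], [-18, 212, 109], [-12, 217, 102], [-7, 222, 101], [0, 229, 100], [6, 235, 109], [13, 242, 113], [20, 250, 121], [27, 256, 114], [34, 263, 119], [41, 270, 125]]
3 [[-33, 285, 109], [-28, 289, 121], [-23, 294, 106], [-19, 299, 115], [-13, 304, 113], [-8, 309, 124], [-1, 316, 120], [5, 323, 127], [13, 330, 116], [20, 337, 122], [27, 344, 117], [34, 352, 115], [41, 358, 138]]
w3.png 54 [-58.4 -57.3 -56.2]
wrist_b.png 1785 [17.  20.  23.3]
```

```bash
cat > stripe.py <<'E'
from h import *
import sys
a=np.radians(12)
def stripe(c,P):
    I=c['color'].astype(int);s=P[...,0]*np.cos(a)+P[...,1]*np.sin(a);l=-P[...,0]*np.sin(a)+P[...,1]*np.cos(a)+.065;z=P[...,2]-.15
    r=np.hypot(l,z)
    m=(I[...,0]>60)&(I[...,0]>2.1*I[...,1])&(I[...,0]>2.1*I[...,2])&(abs(s-.6045)<.03)&(r<.1)&(r>.03)
    if m.sum()<3: return 'none'
    al=np.degrees(np.arctan2(l[m],z[m]));
    if np.ptp(al)>180: al%=360
    return m.sum(),np.percentile(al,[5,50,95]).round(1),'face %d'%(s[m]<.593).sum(),np.median(r[m]).round(3)
if __name__=='__main__':
  for n in sys.argv[1:]:
    c=dict(np.load(f'pics/{n}.png.npz'));print(n,stripe(c,(fpts if n[0]=='w' else pts)(c)))
E
python3 stripe.py top0 side0 w1 w2 w3 s2 side_a wrist_a side_b wrist_b side_c wrist_c side_d wrist_d
```

```text
top0 (np.int64(8), array([-63.8, -61.3, -56.5]), 'face 0', np.float64(0.084))
side0 none
w1 none
w2 none
w3 (np.int64(69), array([-59.6, -57.5, -56.9]), 'face 0', np.float64(0.086))
s2 none
side_a none
wrist_a (np.int64(13), array([23.3, 23.6, 23.9]), 'face 2', np.float64(0.087))
side_b (np.int64(20), array([16.8, 20.2, 22.3]), 'face 2', np.float64(0.084))
wrist_b (np.int64(2533), array([17.3, 20.1, 23.3]), 'face 30', np.float64(0.087))
side_c (np.int64(8), array([ 89.6,  94. , 101.7]), 'face 0', np.float64(0.085))
wrist_c none
side_d none
wrist_d none
```

```bash
cat > fit3.py <<'E'
from h import *
import json
from scipy.optimize import least_squares
from scipy.interpolate import interp1d
L=[json.loads(x) for x in open('log.jsonl') if x.strip()]
a=np.radians(12);u=np.array([np.cos(a),np.sin(a),0]);l=np.array([-np.sin(a),np.cos(a),0]);C=np.array([.6048,.0621,.150])
def geo(off,L):
    out=[]
    for d in L:
        g=np.array(d['p'])+[0,0,off]-C;F=np.array(d['F'])
        out.append([d['t'],np.arctan2(g@l,g[2]),np.hypot(g@l,g[2]),F@l,F[2],d['mT']])
    return np.array(out)
def strokes(X):
    # split on time gaps >.5s of ungripped readings: al beyond jump
    S=[];cur=[X[0]]
    for x in X[1:]:
        if abs(x[1]-cur[-1][1])>.5: S.append(np.array(cur));cur=[]
        cur.append(x)
    S.append(np.array(cur));return [s for s in S if len(s)>3]
if __name__=='__main__':
  for off in(.019,.024,.027,.03):
    X=geo(off,L);S=strokes(X)
    S=[s[1:] if i and s[1,1]-s[0,1]>.04 and 0 else s for i,s in enumerate(S)]
    print(off,[(np.degrees(s[0,1]).round(1),np.degrees(s[-1,1]).round(1),s[0,2].round(4),s[len(s)//2,2].round(4),s[-1,2].round(4)) for s in S])
E
python3 fit3.py
```

```text
0.019 [(np.float64(-48.3), np.float64(44.1), np.float64(0.0733), np.float64(0.0715), np.float64(0.0706)), (np.float64(-52.0), np.float64(41.7), np.float64(0.0731), np.float64(0.0722), np.float64(0.0709)), (np.float64(-51.9), np.float64(40.4), np.float64(0.0732), np.float64(0.0721), np.float64(0.0702)), (np.float64(-51.9), np.float64(40.7), np.float64(0.073), np.float64(0.0721), np.float64(0.07))]
0.024 [(np.float64(-45.5), np.float64(41.4), np.float64(0.0767), np.float64(0.0765), np.float64(0.0743)), (np.float64(-49.0), np.float64(39.2), np.float64(0.0763), np.float64(0.0771), np.float64(0.0747)), (np.float64(-48.9), np.float64(37.9), np.float64(0.0764), np.float64(0.077), np.float64(0.074)), (np.float64(-48.9), np.float64(38.2), np.float64(0.0762), np.float64(0.077), np.float64(0.0739))]
0.027 [(np.float64(-44.0), np.float64(39.9), np.float64(0.0789), np.float64(0.0795), np.float64(0.0765)), (np.float64(-47.4), np.float64(37.8), np.float64(0.0783), np.float64(0.0801), np.float64(0.077)), (np.float64(-47.3), np.float64(36.5), np.float64(0.0784), np.float64(0.0799), np.float64(0.0764)), (np.float64(-47.2), np.float64(36.8), np.float64(0.0782), np.float64(0.0799), np.float64(0.0763))]
0.03 [(np.float64(-42.5), np.float64(38.5), np.float64(0.081), np.float64(0.0825), np.float64(0.0789)), (np.float64(-45.8), np.float64(36.5), np.float64(0.0803), np.float64(0.083), np.float64(0.0794)), (np.float64(-45.7), np.float64(35.2), np.float64(0.0804), np.float64(0.0829), np.float64(0.0788)), (np.float64(-45.7), np.float64(35.5), np.float64(0.0802), np.float64(0.0828), np.float64(0.0787))]
```

```bash
python3 -m inch '[[-1,0,0,0,0],[-1,0,0,0,0],[-1,0,0,0,0],[-1,0,0,0,0],[-1,0,0,0,0]]' | grep tcp; python3 pic.py e
python3 - <<'E'
from h import *
to(.5927,.1188,.175,102)
r=.078
p=lambda a:np.array([r*np.sin(np.radians(a)),-r*np.cos(np.radians(a))])
for a in range(48,-48,-6): print(a,[((p(a-k*2)-p(a))/.4).round(4).tolist() for k in(1,2,3)])
E
python3 stripe.py side_e wrist_e
```

```text
tcp_pos: [0.5931, 0.1104, 0.1782]
shares [0.021 0.003 0.008] spin 0.004 yaw 102.2 q [ 0.64  0.68 -1.22  1.72  0.68  1.23 -0.54] tcp [0.5933 0.1104 0.1783] F [ 0.4 -0.6 -1. ] w 0.0855 t 30.6
48 [[-0.0046, -0.005], [-0.0095, -0.0098], [-0.0144, -0.0144]]
42 [[-0.0051, -0.0045], [-0.0104, -0.0087], [-0.0159, -0.0128]]
36 [[-0.0056, -0.0039], [-0.0113, -0.0076], [-0.0171, -0.0111]]
30 [[-0.006, -0.0033], [-0.012, -0.0064], [-0.0182, -0.0093]]
24 [[-0.0063, -0.0027], [-0.0126, -0.0051], [-0.0191, -0.0073]]
18 [[-0.0065, -0.002], [-0.0131, -0.0038], [-0.0197, -0.0053]]
12 [[-0.0067, -0.0013], [-0.0134, -0.0024], [-0.0202, -0.0032]]
6 [[-0.0068, -0.0006], [-0.0136, -0.0009], [-0.0204, -0.0011]]
0 [[-0.0068, 0.0001], [-0.0136, 0.0005], [-0.0204, 0.0011]]
-6 [[-0.0068, 0.0008], [-0.0135, 0.0019], [-0.0202, 0.0032]]
-12 [[-0.0066, 0.0015], [-0.0132, 0.0033], [-0.0197, 0.0053]]
-18 [[-0.0064, 0.0022], [-0.0128, 0.0047], [-0.0191, 0.0073]]
-24 [[-0.0062, 0.0029], [-0.0122, 0.006], [-0.0182, 0.0093]]
-30 [[-0.0058, 0.0035], [-0.0115, 0.0072], [-0.0171, 0.0111]]
-36 [[-0.0054, 0.0041], [-0.0107, 0.0084], [-0.0159, 0.0128]]
-42 [[-0.005, 0.0046], [-0.0098, 0.0095], [-0.0144, 0.0144]]
side_e none
wrist_e none
```

```bash
sed -i 's/g=s\[.tcp_pos.\]-.019\*M/g=s["tcp_pos"]-.027*M/; s/\.605,\.062,/.6048,.0621,/' m.py
python3 -m inch '[[-1,0.021,0.003,0.008,0],[-1,0.021,0.003,0.008,0],[1,0.021,0.003,0.008,0],[1,0.021,0.003,0.008,0],[1,0.021,0.003,0.008,0],[1,0.021,0.003,0.008,0],[1,0.021,0.003,0.008,0]]' |grep gr; python3 m.py
python3 -m inch '[[1,-0.0046,0,-0.005,0],[1,-0.0095,0,-0.0098,0],[1,-0.0144,0,-0.0144,0]]' >/dev/null; python3 m.py
python3 -m inch '[[1,-0.0051,0,-0.0045,0],[1,-0.0104,0,-0.0087,0],[1,-0.0159,0,-0.0128,0]]' >/dev/null; python3 m.py
python3 -m inch '[[1,-0.0056,0,-0.0039,0],[1,-0.0113,0,-0.0076,0],[1,-0.0171,0,-0.0111,0]]' >/dev/null; python3 m.py
python3 -m inch '[[1,-0.006,0,-0.0033,0],[1,-0.012,0,-0.0064,0],[1,-0.0182,0,-0.0093,0]]' >/dev/null; python3 m.py
python3 -m inch '[[1,-0.0063,0,-0.0027,0],[1,-0.0126,0,-0.0051,0],[1,-0.0191,0,-0.0073,0]]' >/dev/null; python3 m.py
python3 -m inch '[[1,-0.0065,0,-0.002,0],[1,-0.0131,0,-0.0038,0],[1,-0.0197,0,-0.0053,0]]' >/dev/null; python3 m.py
python3 -m inch '[[1,-0.0067,0,-0.0013,0],[1,-0.0134,0,-0.0024,0],[1,-0.0202,0,-0.0032,0]]' >/dev/null; python3 m.py
python3 -m inch '[[1,-0.0068,0,-0.0006,0],[1,-0.0136,0,-0.0009,0],[1,-0.0204,0,-0.0011,0]]' >/dev/null; python3 m.py
python3 -m inch '[[1,-0.0068,0,0.0001,0],[1,-0.0136,0,0.0005,0],[1,-0.0204,0,0.0011,0]]' >/dev/null; python3 m.py
python3 -m inch '[[1,-0.0068,0,0.0008,0],[1,-0.0135,0,0.0019,0],[1,-0.0202,0,0.0032,0]]' >/dev/null; python3 m.py
python3 -m inch '[[1,-0.0066,0,0.0015,0],[1,-0.0132,0,0.0033,0],[1,-0.0197,0,0.0053,0]]' >/dev/null; python3 m.py
python3 -m inch '[[1,-0.0064,0,0.0022,0],[1,-0.0128,0,0.0047,0],[1,-0.0191,0,0.0073,0]]' >/dev/null; python3 m.py
python3 -m inch '[[1,-0.0062,0,0.0029,0],[1,-0.0122,0,0.006,0],[1,-0.0182,0,0.0093,0]]' >/dev/null; python3 m.py
python3 -m inch '[[1,-0.0058,0,0.0035,0],[1,-0.0115,0,0.0072,0],[1,-0.0171,0,0.0111,0]]' >/dev/null; python3 m.py
python3 -m inch '[[1,-0.0054,0,0.0041,0],[1,-0.0107,0,0.0084,0],[1,-0.0159,0,0.0128,0]]' >/dev/null; python3 m.py
python3 -m inch '[[1,-0.005,0,0.0046,0],[1,-0.0098,0,0.0095,0],[1,-0.0144,0,0.0144,0]]' >/dev/null; python3 m.py
python3 pic.py f;python3 stripe.py side_f wrist_f
```

```text
gripper_width: 0.0292
grasp_force: 62.8
t 31.18 al 47.4 r 78.4 off 1.2 Fl 0.01 Fz -0.17 Fu 1.70 | mF 0.010 mT -0.368 sum -0.357 gf 63
t 31.43 al 43.4 r 78.6 off 1.2 Fl 3.23 Fz -10.98 Fu 5.88 | mF 0.692 mT -1.373 sum -0.681 gf 61
t 31.68 al 37.8 r 78.9 off 1.3 Fl 5.23 Fz -8.71 Fu 7.17 | mF 0.608 mT -1.368 sum -0.760 gf 61
t 31.93 al 32.2 r 79.2 off 1.3 Fl 5.49 Fz -9.43 Fu 6.89 | mF 0.620 mT -1.657 sum -1.037 gf 60
t 32.18 al 26.7 r 79.4 off 1.3 Fl 4.44 Fz -8.37 Fu 6.04 | mF 0.496 mT -1.636 sum -1.140 gf 60
t 32.43 al 21.1 r 79.6 off 1.4 Fl 6.41 Fz -5.72 Fu 5.37 | mF 0.469 mT -1.863 sum -1.395 gf 60
t 32.68 al 15.7 r 79.8 off 1.4 Fl 6.88 Fz -5.57 Fu 5.54 | mF 0.465 mT -2.121 sum -1.656 gf 59
t 32.93 al 10.3 r 79.9 off 1.5 Fl 9.95 Fz -3.37 Fu 4.81 | mF 0.563 mT -2.486 sum -1.923 gf 59
t 33.18 al 5.0 r 80.0 off 1.5 Fl 9.03 Fz 0.19 Fu 3.69 | mF 0.474 mT -2.159 sum -1.685 gf 59
t 33.43 al -0.5 r 79.9 off 1.6 Fl 7.48 Fz 1.61 Fu 2.70 | mF 0.396 mT -2.423 sum -2.027 gf 60
t 33.68 al -6.2 r 79.8 off 1.7 Fl 9.73 Fz 5.85 Fu 0.49 | mF 0.558 mT -2.205 sum -1.647 gf 60
t 33.93 al -12.1 r 79.6 off 1.8 Fl 9.48 Fz 6.92 Fu -0.86 | mF 0.596 mT -2.161 sum -1.565 gf 61
t 34.18 al -18.3 r 79.3 off 1.9 Fl 6.54 Fz 9.13 Fu -1.10 | mF 0.541 mT -1.822 sum -1.282 gf 62
t 34.43 al -24.5 r 79.0 off 1.9 Fl 6.31 Fz 11.24 Fu -2.53 | mF 0.649 mT -1.919 sum -1.270 gf 63
t 34.68 al -30.9 r 78.6 off 2.0 Fl 6.30 Fz 9.72 Fu -1.41 | mF 0.645 mT -1.725 sum -1.080 gf 65
t 34.93 al -37.1 r 78.2 off 2.1 Fl 4.90 Fz 11.55 Fu -2.14 | mF 0.717 mT -1.521 sum -0.804 gf 67
t 35.18 al -43.4 r 77.8 off 2.1 Fl 4.03 Fz 11.09 Fu -2.79 | mF 0.710 mT -1.568 sum -0.858 gf 67
side_f none
wrist_f none
```

```bash
cat > fit4.py <<'E'
from fit3 import *
X=geo(.027,L)
# strokes by gripped log; drop ungripped first reading(=mean F small and next al jump)
S=[];cur=[X[0]]
for x in X[1:]:
    if abs(x[1]-cur[-1][1])>.5: S.append(np.array(cur));cur=[]
    cur.append(x)
S.append(np.array(cur));T=[]
for s in S:  # split by reversals/long gaps at regrip
    b=[0]+[i for i in range(1,len(s)) if s[i,0]-s[i-1,0]>.5]+[len(s)]
    for i,j in zip(b[:-1],b[1:]):
        if j-i>4: T.append(s[i:j])
# regrip reading: first row of each T is start of grip
T[0]=T[0][:-1]
dirs=[np.sign(s[-1,1]-s[0,1]) for s in T]
if __name__=='__main__':print([(len(s),*np.degrees(s[[0,-1],1]).round(1)) for s in T],dirs)
def model(p):
    G,b,c=p[:3];q=p[3:5];out=[];phi=0;w=0.;meta=[]
    for s,d in zip(T,dirs):
        ph=phi+s[:,1]-s[0,1]
        H=c+q[0]*d*s[:,1]+q[1]*s[:,1]**2-d*G*np.sin(b+ph)
        Ft=-d*(s[:,3]*np.cos(s[:,1])-s[:,4]*np.sin(s[:,1]))*s[:,2]
        out.append((ph,H,Ft));meta.append((phi,ph[-1]))
        # release: belt windup d*.068 -> equilibrium G sin/5
        e=ph[-1]
        phi=e-(d*.068-G*np.sin(b+e)/5)
    return out,meta,phi
def res(p): return np.concatenate([(H-F)[4:] for _,H,F in model(p)[0]])
if __name__=='__main__':
    for lock in(0,1):
      for b0 in(0,2,4):
        fun=(lambda p:res(np.r_[p,0,0])) if lock else res
        f=least_squares(fun,[.28,b0,.7]+([] if lock else [0,0]),bounds=([.2,-10,0]+([] if lock else [-2,-2]),[.35,10,2]+([] if lock else [2,2])))
        p=np.r_[f.x,0,0][:5];Cv=np.linalg.pinv(f.jac.T@f.jac)*np.var(f.fun)
        print(lock,'G %.3f b %.1f'%(p[0],np.degrees(p[1])),p[2:].round(3),'std',np.std(f.fun).round(4),'sd',np.degrees(Cv[1,1]**.5).round(1))
      _,meta,ph=model(p);print('phi start/end',np.degrees(meta).round(1).tolist(),'after release',np.degrees(ph).round(1),'slug at end',np.degrees(p[1]+meta[-1][1]).round(1))
      for ph,H,F in model(p)[0]: print((F-H)[4:].round(2))
E
python3 fit4.py
```

```text
[(16, np.float64(-44.0), np.float64(39.5)), (17, np.float64(-43.3), np.float64(37.8)), (17, np.float64(-43.3), np.float64(36.5)), (17, np.float64(-43.3), np.float64(36.8)), (17, np.float64(47.5), np.float64(-43.3))] [np.float64(1.0), np.float64(1.0), np.float64(1.0), np.float64(1.0), np.float64(-1.0)]
0 G 0.282 b 23.5 [ 1.014  0.119 -0.018] std 0.084 sd 3.9
0 G 0.282 b 23.5 [ 1.014  0.119 -0.018] std 0.084 sd 3.9
0 G 0.282 b 383.5 [ 1.014  0.119 -0.018] std 0.084 sd 3.9
phi start/end [[0.0, 83.5], [82.7, 163.8], [159.5, 239.4], [232.3, 312.4], [307.1, 216.4]] after release 217.5 slug at end 599.8
[-0.08  0.02 -0.02 -0.14 -0.06  0.03 -0.16  0.07  0.1   0.03 -0.15  0.04]
[ 0.06  0.06  0.06  0.07  0.08  0.09 -0.05  0.01  0.12 -0.12  0.06 -0.02
  0.12]
[-0.03 -0.    0.11  0.1  -0.01 -0.05 -0.11 -0.06 -0.07 -0.02 -0.14 -0.13
 -0.08]
[-0.06  0.09 -0.08  0.04  0.01  0.12  0.07  0.12 -0.01  0.03 -0.02 -0.05
  0.21]
[-0.12 -0.09 -0.08  0.1  -0.02 -0.14  0.07  0.1  -0.05  0.03  0.01  0.02
 -0.03]
1 G 0.279 b 20.6 [1.022 0.    0.   ] std 0.0938 sd 4.3
1 G 0.279 b 20.6 [1.022 0.    0.   ] std 0.0938 sd 4.3
1 G 0.279 b 380.6 [1.022 0.    0.   ] std 0.0938 sd 4.3
phi start/end [[0.0, 83.5], [82.7, 163.8], [159.6, 239.5], [232.5, 312.6], [307.2, 216.5]] after release 217.7 slug at end 597.1
[-0.16 -0.04 -0.06 -0.17 -0.08  0.02 -0.16  0.09  0.13  0.07 -0.09  0.1 ]
[-0.    0.01  0.02  0.04  0.07  0.08 -0.04  0.03  0.15 -0.08  0.12  0.05
  0.2 ]
[-0.09 -0.05  0.07  0.07 -0.03 -0.06 -0.11 -0.04 -0.05  0.01 -0.1  -0.08
 -0.02]
[-0.13  0.03 -0.13 -0.01 -0.03  0.1   0.05  0.12  0.    0.05  0.01 -0.
  0.26]
[-0.18 -0.14 -0.12  0.07 -0.03 -0.15  0.08  0.11 -0.03  0.07  0.06  0.08
  0.03]
```

```bash

python3 -m inch '[[-1,0,0,0,0],[-1,0,0,0,0],[-1,0,0,0,0],[-1,0.07,0,-0.05,0],[-1,0.14,-0.004,-0.06,0],[-1,0.22,-0.004,-0.05,0],[-1,0.29,-0.004,0,0],[-1,0.29,-0.004,0,0],[-1,0.29,-0.004,0,0],[-1,0.29,-0.004,0,0]]' |grep tcp; python3 pic.py g; python3 stripe.py side_g wrist_g
python3 -m inch '[[1,0,0,0,0],[1,0,0,0,0],[1,0,0,0,0],[1,0,0,0,0],[1,0,0,0,0]]' |grep gr; python3 m.py
python3 -m inch '[[1,-0.0046,0,-0.005,0],[1,-0.0095,0,-0.0098,0],[1,-0.0144,0,-0.0144,0]]' >/dev/null; python3 m.py
python3 -m inch '[[1,-0.0051,0,-0.0045,0],[1,-0.0104,0,-0.0087,0],[1,-0.0159,0,-0.0128,0]]' >/dev/null; python3 m.py
python3 -m inch '[[1,-0.0056,0,-0.0039,0],[1,-0.0113,0,-0.0076,0],[1,-0.0171,0,-0.0111,0]]' >/dev/null; python3 m.py
python3 -m inch '[[1,-0.006,0,-0.0033,0],[1,-0.012,0,-0.0064,0],[1,-0.0182,0,-0.0093,0]]' >/dev/null; python3 m.py
python3 -m inch '[[1,-0.0063,0,-0.0027,0],[1,-0.0126,0,-0.0051,0],[1,-0.0191,0,-0.0073,0]]' >/dev/null; python3 m.py
python3 -m inch '[[1,-0.0065,0,-0.002,0],[1,-0.0131,0,-0.0038,0],[1,-0.0197,0,-0.0053,0]]' >/dev/null; python3 m.py
python3 -m inch '[[1,-0.0067,0,-0.0013,0],[1,-0.0134,0,-0.0024,0],[1,-0.0202,0,-0.0032,0]]' >/dev/null; python3 m.py
python3 -m inch '[[1,-0.0068,0,-0.0006,0],[1,-0.0136,0,-0.0009,0],[1,-0.0204,0,-0.0011,0]]' >/dev/null; python3 m.py
python3 -m inch '[[1,-0.0068,0,0.0001,0],[1,-0.0136,0,0.0005,0],[1,-0.0204,0,0.0011,0]]' >/dev/null; python3 m.py
python3 -m inch '[[1,-0.0068,0,0.0008,0],[1,-0.0135,0,0.0019,0],[1,-0.0202,0,0.0032,0]]' >/dev/null; python3 m.py
python3 -m inch '[[1,-0.0066,0,0.0015,0],[1,-0.0132,0,0.0033,0],[1,-0.0197,0,0.0053,0]]' >/dev/null; python3 m.py
python3 -m inch '[[1,-0.0064,0,0.0022,0],[1,-0.0128,0,0.0047,0],[1,-0.0191,0,0.0073,0]]' >/dev/null; python3 m.py
python3 -m inch '[[1,-0.0062,0,0.0029,0],[1,-0.0122,0,0.006,0],[1,-0.0182,0,0.0093,0]]' >/dev/null; python3 m.py
python3 -m inch '[[1,-0.0058,0,0.0035,0],[1,-0.0115,0,0.0072,0],[1,-0.0171,0,0.0111,0]]' >/dev/null; python3 m.py
python3 -m inch '[[1,-0.0054,0,0.0041,0],[1,-0.0107,0,0.0084,0],[1,-0.0159,0,0.0128,0]]' >/dev/null; python3 m.py
python3 -m inch '[[1,-0.005,0,0.0046,0],[1,-0.0098,0,0.0095,0],[1,-0.0144,0,0.0144,0]]' >/dev/null; python3 m.py
python3 pic.py h;python3 stripe.py side_h wrist_h; cp log.jsonl log1.jsonl; python3 fit4.py
```

```text
tcp_pos: [0.5915, 0.1172, 0.1749]
side_g none
wrist_g none
gripper_width: 0.029
grasp_force: 62.7
t 36.63 al 47.0 r 78.4 off 1.1 Fl 0.20 Fz -2.10 Fu 3.92 | mF 0.126 mT -0.177 sum -0.051 gf 63
t 36.88 al 43.1 r 78.6 off 1.1 Fl 2.49 Fz -10.55 Fu 9.31 | mF 0.645 mT -1.342 sum -0.697 gf 61
t 37.13 al 37.7 r 79.0 off 1.1 Fl 3.60 Fz -10.85 Fu 8.49 | mF 0.654 mT -1.409 sum -0.755 gf 61
t 37.38 al 32.3 r 79.3 off 1.2 Fl 4.42 Fz -13.10 Fu 9.61 | mF 0.735 mT -1.942 sum -1.207 gf 60
t 37.63 al 26.9 r 79.6 off 1.2 Fl 5.30 Fz -11.74 Fu 10.12 | mF 0.659 mT -2.070 sum -1.411 gf 60
t 37.88 al 21.7 r 79.9 off 1.2 Fl 9.21 Fz -11.26 Fu 9.89 | mF 0.771 mT -2.276 sum -1.505 gf 60
t 38.13 al 16.6 r 80.1 off 1.2 Fl 9.48 Fz -9.34 Fu 8.60 | mF 0.689 mT -2.799 sum -2.110 gf 60
t 38.38 al 11.6 r 80.2 off 1.3 Fl 10.59 Fz -7.07 Fu 8.94 | mF 0.664 mT -2.633 sum -1.970 gf 60
t 38.63 al 6.7 r 80.3 off 1.4 Fl 10.50 Fz -3.85 Fu 7.80 | mF 0.592 mT -2.741 sum -2.149 gf 60
t 38.88 al 1.8 r 80.3 off 1.4 Fl 12.51 Fz 0.00 Fu 6.25 | mF 0.667 mT -3.220 sum -2.553 gf 60
t 39.13 al -3.5 r 80.3 off 1.5 Fl 12.12 Fz 4.91 Fu 3.17 
[... 2011 characters left out ...]
 ] std 0.0944 sd 3.4
1 G 0.286 b 375.8 [1.034 0.    0.   ] std 0.0944 sd 3.4
phi start/end [[0.0, 83.5], [82.8, 163.9], [160.0, 239.9], [232.8, 313.0], [307.4, 216.6], [217.9, 130.1]] after release 135.8 slug at end 506.0
[-0.18 -0.07 -0.09 -0.19 -0.1   0.01 -0.17  0.08  0.13  0.07 -0.09  0.1 ]
[ 0.    0.02  0.02  0.05  0.08  0.09 -0.03  0.04  0.17 -0.06  0.13  0.06
  0.21]
[-0.08 -0.04  0.08  0.07 -0.03 -0.06 -0.11 -0.05 -0.05  0.01 -0.1  -0.09
 -0.03]
[-0.15  0.01 -0.15 -0.03 -0.05  0.07  0.03  0.09 -0.03  0.02 -0.02 -0.04
  0.22]
[-0.18 -0.14 -0.12  0.07 -0.03 -0.15  0.07  0.1  -0.04  0.06  0.04  0.06
  0.01]
[-0.07  0.12  0.03  0.01 -0.09  0.01 -0.02  0.09 -0.01  0.16 -0.01  0.04
  0.21]
```

```bash
python3 - <<'E'
from h import *
import stripe
a=np.radians(12)
for n in ['side_c','side_d','side_e','side_f','side_g','side_h','top0','wrist_b']:
    c=dict(np.load(f'pics/{n}.png.npz'));P=(fpts if n[0]=='w' else pts)(c);I=c['color'].astype(float)
    s=P[...,0]*np.cos(a)+P[...,1]*np.sin(a);l=-P[...,0]*np.sin(a)+P[...,1]*np.cos(a)+.065;z=P[...,2]-.15;r=np.hypot(l,z)
    m=(abs(s-.6045)<.03)&(r<.1)&(r>.045)
    if n[0]=='s': m[:160]=0
    q=I[...,0]/(I[...,1]+1);k=m&(q>1.9)&(I[...,0]>30)&(I[...,0]>1.8*I[...,2]); 
    al=np.degrees(np.arctan2(l,z))[k]%360
    v,u=np.nonzero(k);w=I[k]
    print(n,m.sum(),k.sum(),'q99',np.percentile(q[m],[50,99]).round(2))
    for x in sorted(zip(al.round(0),(r[k]*1000).round(0),((s[k]-.6045)*1000).round(0),q[k].round(1),I[k][:,0]))[:40 if n in('side_d','side_e','side_f','side_g') else 0]: print(tuple(map(float,x)),end=' ')
    print()
E
```

```text
side_c 656 12 q99 [1.42 2.18]

side_d 653 0 q99 [1.41 1.55]

side_e 413 0 q99 [1.37 1.46]

side_f 715 0 q99 [1.4  1.59]

side_g 403 0 q99 [1.38 1.62]

side_h 704 24 q99 [1.39 2.78]

top0 429 10 q99 [1.43 2.38]

wrist_b 28055 2681 q99 [1.48 3.19]
```

```bash
python3 - <<'E'
from h import *
a=np.radians(12)
o=[]
for n in 'defgh':
    c=dict(np.load(f'pics/side_{n}.png.npz'));P=pts(c);I=c['color'].astype(float)
    q=(I[...,0]+2)/(I[...,1]+2)
    sub=np.zeros(q.shape,bool);sub[165:225,208:250]=1
    s=P[...,0]*np.cos(a)+P[...,1]*np.sin(a)-.6045;l=-P[...,0]*np.sin(a)+P[...,1]*np.cos(a)+.065;z=P[...,2]-.15
    k=sub&(q>1.75)
    print(n,k.sum(),[(int(u),int(v),*(int(t) for t in I[v,u]),round(float(s[v,u])*1000),round(float(l[v,u])*1000),round(float(z[v,u])*1000),round(float(np.degrees(np.arctan2(l[v,u],z[v,u]))%360))) for v,u in zip(*np.nonzero(k))][:14])
    b=cv2.imread(f'pics/side_{n}.png')[165:225,205:250];o.append(cv2.resize(b,(155,210),interpolation=cv2.INTER_NEAREST))
cv2.imwrite('pics/v5.png',np.clip(np.hstack(o)*1.6,0,255).astype(np.uint8))
E
```

```text
d 1 [(232, 211, 72, 40, 32, -18, 25, -33, 143)]
e 0 []
f 5 [(231, 211, 77, 40, 32, -18, 34, -21, 122), (231, 212, 70, 39, 30, -17, 31, -32, 136), (231, 213, 68, 37, 30, -18, 35, -32, 133), (230, 215, 76, 41, 32, -16, 40, -38, 134), (230, 216, 68, 37, 29, -19, 49, -31, 123)]
g 2 [(230, 215, 76, 41, 33, -16, 41, -37, 132), (229, 220, 76, 40, 31, -15, 49, -56, 139)]
h 33 [(220, 201, 117, 51, 40, 10, 60, 56, 47), (221, 201, 117, 49, 37, 5, 62, 60, 46), (222, 201, 122, 56, 42, 2, 61, 60, 46), (223, 201, 123, 64, 46, 1, 55, 53, 46), (219, 202, 120, 67, 50, 12, 65, 55, 50), (220, 202, 117, 42, 35, 8, 64, 56, 49), (221, 202, 119, 36, 32, 6, 62, 54, 49), (222, 202, 120, 38, 33, 2, 62, 56, 48), (223, 202, 119, 41, 35, -1, 61, 56, 48), (224, 202, 120, 46, 37, -6, 64, 61, 46), (225, 202, 117, 48, 37, -7, 58, 54, 47), (226, 202, 119, 56, 41, -12, 60, 59, 46), (229, 202, 67, 37, 29, -19, 51, 50, 45), (230, 202, 55, 24, 19, -20, 44, 43, 46)]
```

View pics/v5.png

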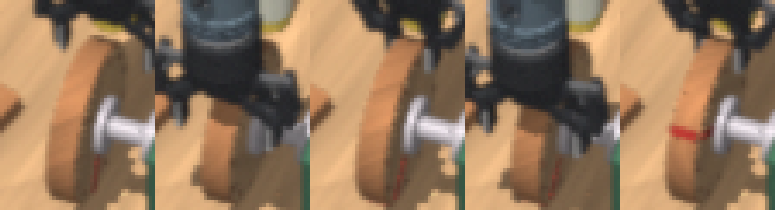

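The side crops show the stripe low on the near face in d, f and g, and on the rim at (690,132) in h. I'll measure the stripe on the near face in d, f and g by differencing against h.

```bash
python3 - <<'E'
from h import *
a=np.radians(12)
ref=dict(np.load('pics/side_h.png.npz'));f=lambda c:(c['color'][...,0]+5.)/(c['color'][...,1]+5.)
# face plane ray intersection (s=.6045-.015)
c=ref;T=c['world_from_camera'];h,w=384,512;fo=h/2/np.tan(np.radians(c['vfov'])/2);v,u=np.mgrid[:h,:w]
D=np.stack([(u-c['cx'])/fo,(v-c['cy'])/fo,np.ones_like(u)],-1)@T[:3,:3].T;n=np.array([np.cos(a),np.sin(a),0])
t=(.5895-T[:3,3]@n)/(D@n);P=T[:3,3]+t[...,None]*D
l=P@np.array([-np.sin(a),np.cos(a),0])+.065;z=P[...,2]-.15;r=np.hypot(l,z);al=np.degrees(np.arctan2(l,z))%360
face=(r<.083)&(r>.04)
for nme in 'bcdfg':
    c=dict(np.load(f'pics/side_{nme}.png.npz'));d=f(c)-f(ref)
    P2=pts(c);s=P2@n;k=face&(abs(s-.5895)<.008)&(d>.18)&(al>90)&(al<270)
    print(nme,k.sum(),'wmean',np.average(al[k],weights=d[k]).round(1) if k.any() else '',al[k].round(0).tolist(),(r[k]*1000).round(0).tolist())
E
```

```text
b 0 wmean  [] []
c 18 wmean 107.0 [95.0, 101.0, 120.0, 107.0, 126.0, 98.0, 113.0, 103.0, 118.0, 96.0, 108.0, 100.0, 113.0, 94.0, 117.0, 98.0, 108.0, 102.0] [45.0, 46.0, 41.0, 48.0, 45.0, 56.0, 50.0, 57.0, 52.0, 65.0, 59.0, 67.0, 61.0, 75.0, 64.0, 76.0, 70.0, 78.0]
d 17 wmean 165.3 [173.0, 158.0, 173.0, 160.0, 174.0, 162.0, 174.0, 163.0, 174.0, 164.0, 165.0, 155.0, 166.0, 157.0, 167.0, 158.0, 159.0] [47.0, 43.0, 53.0, 48.0, 58.0, 53.0, 64.0, 59.0, 69.0, 64.0, 70.0, 66.0, 75.0, 72.0, 81.0, 77.0, 82.0]
f 18 wmean 146.9 [158.0, 142.0, 160.0, 145.0, 162.0, 149.0, 151.0, 139.0, 153.0, 142.0, 155.0, 144.0, 147.0, 137.0, 149.0, 140.0, 151.0, 142.0] [43.0, 42.0, 48.0, 47.0, 53.0, 51.0, 56.0, 56.0, 61.0, 61.0, 66.0, 65.0, 70.0, 71.0, 75.0, 75.0, 80.0, 80.0]
g 18 wmean 145.8 [158.0, 142.0, 160.0, 145.0, 149.0, 135.0, 139.0, 153.0, 142.0, 155.0, 144.0, 157.0, 147.0, 137.0, 149.0, 140.0, 151.0, 142.0] [43.0, 42.0, 48.0, 47.0, 51.0, 52.0, 56.0, 61.0, 61.0, 66.0, 65.0, 72.0, 70.0, 71.0, 75.0, 75.0, 80.0, 80.0]
```

```bash
python3 - <<'E'
from h import *
a=np.radians(12);n=np.array([np.cos(a),np.sin(a),0])
ref=dict(np.load('pics/side_h.png.npz'));f=lambda c:(c['color'][...,0]+5.)/(c['color'][...,1]+5.)
# calibrate face plane: fit dark outline: face pixels depth
for nme in 'cdfg':
    c=dict(np.load(f'pics/side_{nme}.png.npz'));P=pts(c);d=f(c)-f(ref)
    s=P@n;l=P@np.array([-np.sin(a),np.cos(a),0])+.065;z=P[...,2]-.15;r=np.hypot(l,z);al=np.degrees(np.arctan2(l,z))%360
    face=(s>.575)&(s<.596)&(r<.09)&(z<.06)
    k=face&(d>.18)&(al>80)&(al<260)
    print(nme,'n',k.sum(),'s face',np.median(s[face]).round(4),np.median(s[k]).round(4),'dir of mean',np.degrees(np.arctan2(l[k].mean(),z[k].mean())).round(1)%360, 'outer',np.median(al[k&(r>.06)]).round(1),'extent l',np.percentile(l[face],[1,99]).round(3),'zmin',np.percentile(z[face],1).round(3))
E
```

```text
c n 28 s face 0.5879 0.5877 dir of mean 99.1 outer 96.5 extent l [-0.077  0.084] zmin -0.074
d n 17 s face 0.588 0.5866 dir of mean 156.0 outer 153.7 extent l [-0.071  0.084] zmin -0.073
f n 19 s face 0.5876 0.5877 dir of mean 137.8 outer 136.2 extent l [-0.072  0.085] zmin -0.075
g n 19 s face 0.5881 0.5879 dir of mean 138.2 outer 139.1 extent l [-0.073  0.085] zmin -0.077
```

```bash
cat > fit5.py <<'E'
import fit4 as m
import numpy as np
from scipy.optimize import least_squares
st=np.radians([-60,20.1,96.5,155,228,138.0,48.3,48.3]);k=[1,1,.82,1,1,1.01,1,1]
def model(p,use):
    out=[]
    for i in use:
        s,d=m.T[i],m.dirs[i];ph=st[i]+k[i]*(s[:,1]-s[0,1])
        H=p[2]+(p[3]*d*s[:,1]+p[4]*s[:,1]**2 if len(p)>3 else 0)-d*p[0]*np.sin(p[1]+ph)
        F=-d*(s[:,3]*np.cos(s[:,1])-s[:,4]*np.sin(s[:,1]))*s[:,2]
        out.append((H-F)[4:])
    return out
def run(name,use,x0):
    best=min((least_squares(lambda p:np.concatenate(model(p,use)),[.28,b]+x0,loss='linear') for b in(0,2,4)),key=lambda f:f.cost)
    p=best.x
    if p[0]<0:p[0]*=-1;p[1]+=np.pi
    C=np.linalg.pinv(best.jac.T@best.jac)*np.var(best.fun)
    b=np.degrees(p[1])%360
    print(name,'G %.3f b %.1f sd %.1f'%(p[0],b,np.degrees(C[1,1]**.5)),p[2:].round(3),'std',np.std(best.fun).round(3),'=> stripe target',round((180-b)%360,1))
    return p
n=len(m.T)
run('all const',range(n),[.9]);p=run('all quad',range(n),[.9,0,0])
run('no s3',[i for i in range(n) if i!=2],[.9,0,0]);run('last4',range(3,n),[.9,0,0]);run('last',range(4,n),[.9,0,0])
for i,r in enumerate(model(p,range(n))): print(i,r.mean().round(3))
E
python3 fit5.py
```

```text
all const G 0.287 b 87.4 sd 2.9 [1.02] std 0.084 => stripe target 92.6
all quad G 0.284 b 88.9 sd 2.7 [1.012 0.091 0.008] std 0.077 => stripe target 91.1
no s3 G 0.298 b 91.2 sd 3.0 [ 1.024  0.113 -0.01 ] std 0.077 => stripe target 88.8
last4 G 0.296 b 85.7 sd 6.1 [ 1.014  0.114 -0.037] std 0.075 => stripe target 94.3
last G 0.288 b 83.9 sd 9.8 [ 1.004  0.112 -0.034] std 0.075 => stripe target 96.1
0 0.018
1 -0.031
2 0.027
3 -0.013
4 0.014
5 -0.013
```

```bash

python3 -m inch '[[1,0.0046,0,-0.005,0],[1,0.0095,0,-0.0098,0],[1,0.0144,0,-0.0144,0]]' >/dev/null; python3 m.py
python3 -m inch '[[1,0.0051,0,-0.0045,0],[1,0.0104,0,-0.0087,0],[1,0.0159,0,-0.0128,0]]' >/dev/null; python3 m.py
python3 -m inch '[[1,0.0056,0,-0.0039,0],[1,0.0113,0,-0.0076,0],[1,0.0171,0,-0.0111,0]]' >/dev/null; python3 m.py
python3 -m inch '[[1,0.006,0,-0.0033,0],[1,0.012,0,-0.0064,0],[1,0.0182,0,-0.0093,0]]' >/dev/null; python3 m.py
python3 -m inch '[[1,0.0063,0,-0.0027,0],[1,0.0126,0,-0.0051,0],[1,0.0191,0,-0.0073,0]]' >/dev/null; python3 m.py
python3 -m inch '[[1,0.0065,0,-0.002,0],[1,0.0131,0,-0.0038,0],[1,0.0197,0,-0.0053,0]]' >/dev/null; python3 m.py
python3 -m inch '[[1,0.0067,0,-0.0013,0],[1,0.0134,0,-0.0024,0],[1,0.0202,0,-0.0032,0]]' >/dev/null; python3 m.py
python3 -m inch '[[1,0.0068,0,-0.0006,0],[1,0.0136,0,-0.0009,0],[1,0.0204,0,-0.0011,0]]' >/dev/null; python3 m.py
python3 -m inch '[[1,0.0068,0,0.0001,0],[1,0.0136,0,0.0005,0],[1,0.0204,0,0.0011,0]]' >/dev/null; python3 m.py
python3 -m inch '[[1,0.0068,0,0.0008,0],[1,0.0135,0,0.0019,0],[1,0.0202,0,0.0032,0]]' >/dev/null; python3 m.py
python3 -m inch '[[1,0.0066,0,0.0015,0],[1,0.0132,0,0.0033,0],[1,0.0197,0,0.0053,0]]' >/dev/null; python3 m.py
python3 -m inch '[[1,0.0064,0,0.0022,0],[1,0.0128,0,0.0047,0],[1,0.0191,0,0.0073,0]]' >/dev/null; python3 m.py
python3 -m inch '[[1,0.0062,0,0.0029,0],[1,0.0122,0,0.006,0],[1,0.0182,0,0.0093,0]]' >/dev/null; python3 m.py
python3 -m inch '[[1,0.0058,0,0.0035,0],[1,0.0115,0,0.0072,0],[1,0.0171,0,0.0111,0]]' >/dev/null; python3 m.py
python3 -m inch '[[1,0.0054,0,0.0041,0],[1,0.0107,0,0.0084,0],[1,0.0159,0,0.0128,0]]' >/dev/null; python3 m.py
python3 -m inch '[[1,0.005,0,0.0046,0],[1,0.0098,0,0.0095,0],[1,0.0144,0,0.0144,0]]' >/dev/null; python3 m.py
python3 pic.py i
python3 - <<'E'
s=open('fit4.py').read()
s=s.replace("T[0]=T[0][:-1]\n","T[0]=T[0][:-1]\nx=T.pop();j=int(np.argmin(x[:,1]));T+=[x[:j+1],x[j:]]\n");open('fit4.py','w').write(s)
E
python3 fit5.py; python3 stripe.py side_i
python3 - <<'E'
from h import *
a=np.radians(12);n=np.array([np.cos(a),np.sin(a),0])
ref=dict(np.load('pics/side_h.png.npz'));f=lambda c:(c['color'][...,0]+5.)/(c['color'][...,1]+5.)
c=dict(np.load('pics/side_i.png.npz'));P=pts(c);d=f(c)-f(ref)
s=P@n;l=P@np.array([-np.sin(a),np.cos(a),0])+.065;z=P[...,2]-.15;r=np.hypot(l,z);al=np.degrees(np.arctan2(l,z))%360
k=(s>.575)&(s<.596)&(r<.09)&(z<.06)&(d>.18)&(al>80)&(al<260);print(k.sum(),np.degrees(np.arctan2(l[k].mean(),z[k].mean())),np.median(al[k&(r>.06)]))
E
```

```text
t 40.98 al -40.1 r 78.1 off 1.8 Fl 2.96 Fz -7.16 Fu 7.82 | mF -0.262 mT 0.299 sum 0.037 gf 67
t 41.23 al -37.0 r 78.3 off 1.7 Fl -1.20 Fz -12.54 Fu 11.42 | mF -0.634 mT 0.914 sum 0.279 gf 65
t 41.48 al -33.3 r 78.7 off 1.6 Fl -2.04 Fz -12.88 Fu 12.34 | mF -0.637 mT 1.095 sum 0.458 gf 65
t 41.73 al -28.5 r 79.0 off 1.6 Fl -3.91 Fz -11.73 Fu 10.65 | mF -0.610 mT 1.520 sum 0.910 gf 63
t 41.98 al -23.5 r 79.3 off 1.6 Fl -8.26 Fz -9.25 Fu 10.67 | mF -0.673 mT 2.061 sum 1.388 gf 62
t 42.23 al -18.5 r 79.5 off 1.6 Fl -8.70 Fz -5.28 Fu 8.27 | mF -0.557 mT 2.505 sum 1.948 gf 62
t 42.48 al -13.3 r 79.6 off 1.6 Fl -11.59 Fz -1.97 Fu 5.79 | mF -0.622 mT 2.923 sum 2.301 gf 62
t 42.73 al -7.8 r 79.6 off 1.6 Fl -10.18 Fz 1.82 Fu 3.10 | mF -0.507 mT 2.787 sum 2.280 gf 62
t 42.98 al -1.8 r 79.4 off 1.6 Fl -12.03 Fz 5.19 Fu 1.67 | mF -0.615 mT 3.043 sum 2.428 gf 63
t 43.23 al 4.4 r 79.2 off 1.6 Fl -11.59 Fz 8.95 Fu -0.05 | mF -0.653 mT 2.831 sum 2.178 gf 64
t 43.48 al 10.9 r 78.9 off 1.6 Fl -9.81 Fz 11.40 Fu 0.86 | mF -0.660 mT 2.780 sum 2.120 gf 65
t 43.73 al 17.3 r 78.6 off 1.5 Fl -10.21 Fz 12.57 Fu
[... 229 characters left out ...]
f 69
t 44.48 al 36.6 r 77.7 off 1.4 Fl -10.77 Fz 15.25 Fu -0.57 | mF -1.083 mT 2.420 sum 1.337 gf 70
t 44.73 al 42.9 r 77.4 off 1.4 Fl -7.25 Fz 15.42 Fu -2.92 | mF -1.024 mT 2.341 sum 1.317 gf 71
all const G 0.293 b 85.5 sd 2.6 [1.017] std 0.086 => stripe target 94.5
all quad G 0.285 b 86.7 sd 2.4 [1.003 0.091 0.038] std 0.078 => stripe target 93.3
no s3 G 0.291 b 87.0 sd 2.6 [1.007 0.109 0.028] std 0.079 => stripe target 93.0
last4 G 0.298 b 82.7 sd 2.9 [0.996 0.102 0.029] std 0.076 => stripe target 97.3
last G 0.288 b 82.7 sd 3.1 [0.989 0.108 0.043] std 0.075 => stripe target 97.3
0 0.014
1 -0.046
2 0.014
3 -0.014
4 0.01
5 -0.008
6 0.031
side_i none
23 133.65721123236838 130.59417874619987
```

```bash

python3 -m inch '[[1,-0.0046,0,-0.005,0],[1,-0.0095,0,-0.0098,0],[1,-0.0144,0,-0.0144,0]]' >/dev/null; python3 m.py
python3 -m inch '[[1,-0.0051,0,-0.0045,0],[1,-0.0104,0,-0.0087,0],[1,-0.0159,0,-0.0128,0]]' >/dev/null; python3 m.py
python3 -m inch '[[1,-0.0056,0,-0.0039,0],[1,-0.0113,0,-0.0076,0],[1,-0.0171,0,-0.0111,0]]' >/dev/null; python3 m.py
python3 -m inch '[[1,-0.006,0,-0.0033,0],[1,-0.012,0,-0.0064,0],[1,-0.0182,0,-0.0093,0]]' >/dev/null; python3 m.py
python3 -m inch '[[1,-0.0063,0,-0.0027,0],[1,-0.0126,0,-0.0051,0],[1,-0.0191,0,-0.0073,0]]' >/dev/null; python3 m.py
python3 -m inch '[[1,-0.0065,0,-0.002,0],[1,-0.0131,0,-0.0038,0],[1,-0.0197,0,-0.0053,0]]' >/dev/null; python3 m.py
python3 -m inch '[[1,-0.0067,0,-0.0013,0],[1,-0.0134,0,-0.0024,0],[1,-0.0202,0,-0.0032,0]]' >/dev/null; python3 m.py
python3 -m inch '[[1,0,0,0,0],[1,0,0,0,0],[1,0,0,0,0]]' >/dev/null; python3 m.py
python3 pic.py j; python3 stripe.py side_j
python3 - <<'E'
from h import *
a=np.radians(12);n=np.array([np.cos(a),np.sin(a),0])
ref=dict(np.load('pics/side_h.png.npz'));f=lambda c:(c['color'][...,0]+5.)/(c['color'][...,1]+5.)
for q in 'cj':
    c=dict(np.load(f'pics/side_{q}.png.npz'));P=pts(c);d=f(c)-f(ref)
    s=P@n;l=P@np.array([-np.sin(a),np.cos(a),0])+.065;z=P[...,2]-.15;r=np.hypot(l,z);al=np.degrees(np.arctan2(l,z))%360
    k=(s>.575)&(s<.596)&(r<.09)&(z<.06)&(d>.18)&(al>60)&(al<260);print(q,k.sum(),np.degrees(np.arctan2(l[k].mean(),z[k].mean())),np.median(al[k&(r>.06)]))
E
```

```text
t 45.08 al 41.1 r 77.6 off 1.2 Fl -0.04 Fz -8.39 Fu 8.80 | mF 0.427 mT -0.796 sum -0.369 gf 68
t 45.33 al 36.8 r 77.9 off 1.1 Fl 3.59 Fz -12.42 Fu 10.10 | mF 0.708 mT -1.375 sum -0.667 gf 67
t 45.58 al 31.9 r 78.2 off 1.2 Fl 5.93 Fz -15.15 Fu 11.61 | mF 0.864 mT -1.867 sum -1.003 gf 66
t 45.83 al 26.6 r 78.6 off 1.2 Fl 4.66 Fz -14.15 Fu 10.03 | mF 0.703 mT -1.886 sum -1.183 gf 65
t 46.08 al 21.4 r 78.9 off 1.2 Fl 5.81 Fz -10.56 Fu 9.97 | mF 0.577 mT -1.875 sum -1.298 gf 63
t 46.33 al 16.3 r 79.2 off 1.2 Fl 7.47 Fz -11.07 Fu 10.05 | mF 0.616 mT -2.180 sum -1.564 gf 62
t 46.58 al 11.3 r 79.4 off 1.3 Fl 10.62 Fz -10.31 Fu 9.31 | mF 0.705 mT -2.731 sum -2.026 gf 61
t 46.83 al 11.1 r 79.5 off 1.3 Fl 9.55 Fz -9.27 Fu 8.66 | mF 0.632 mT -2.380 sum -1.747 gf 61
side_j (np.int64(7), array([ 94. ,  97.5, 102.4]), 'face 0', np.float64(0.086))
c 28 99.05484591248458 96.47750325111146
j 26 101.87540499548591 97.67154331630815
```

```bash

python3 -m inch '[[1,-0.0068,0,-0.0006,0],[1,-0.0136,0,-0.0009,0],[1,-0.018,0,-0.001,0],[1,-0.018,0,-0.001,0],[1,-0.018,0,-0.001,0],[1,-0.018,0,-0.001,0],[1,-0.018,0,-0.001,0]]' >/dev/null; python3 m.py
python3 pic.py k; python3 stripe.py side_k
python3 - <<'E'
from h import *
a=np.radians(12);n=np.array([np.cos(a),np.sin(a),0])
ref=dict(np.load('pics/side_h.png.npz'));f=lambda c:(c['color'][...,0]+5.)/(c['color'][...,1]+5.)
c=dict(np.load('pics/side_k.png.npz'));P=pts(c);d=f(c)-f(ref)
s=P@n;l=P@np.array([-np.sin(a),np.cos(a),0])+.065;z=P[...,2]-.15;r=np.hypot(l,z);al=np.degrees(np.arctan2(l,z))%360
k=(s>.575)&(s<.596)&(r<.09)&(z<.06)&(d>.18)&(al>60)&(al<260);print(k.sum(),np.degrees(np.arctan2(l[k].mean(),z[k].mean())),np.median(al[k&(r>.06)]))
b=np.hstack([cv2.imread('pics/side_k.png')[120:350,150:420],cv2.imread('pics/side_k.png')[165:230,200:276].repeat(3,0).repeat(3,1)[:195].copy() if 0 else cv2.resize(cv2.imread('pics/side_k.png')[165:230,200:276],(269,230))])
cv2.imwrite('pics/v6.png',b)
E
```

```text
t 47.52 al 7.3 r 79.5 off 1.3 Fl 11.24 Fz -7.12 Fu 9.59 | mF 0.659 mT -2.875 sum -2.216 gf 61
side_k (np.int64(9), array([90.9, 92.1, 97.3]), 'face 1', np.float64(0.085))
28 96.91664566687706 96.12793362316104
```

View pics/v6.png

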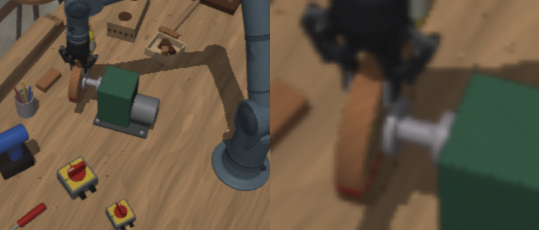

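The stripe reads about 95.5° against a target of 94.5°. The wheel is held firmly, the isolator is still at OFF, and nothing else has moved, so I hand in.

```bash
python3 -c "
from workcell import *
print(sign_off())"
```

```text
the job is handed in; nothing more can be done
None
```

I turned the isolator fully to OFF, then felt out the wheel's heavy side and brought it to the bottom; going by the force readings it is within about 3–5° of straight down. The gripper is still holding the wheel there, and I left everything else on the bench alone.

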